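# Put the detector away in the roll-top bench store

### The job

Put the detector (the module with the round steel snout) away in the roll-top store: roll the slatted shutter all the way open by its pull, lay the detector, right way up and lengthwise front to back, on the middle of the empty rubber mat inside, and let go of it. Then roll the shutter fully closed again. Set the detector down gently, do not run the shutter into it, and leave the other modules and tools where they are.

Things in the scene. Friction and masses are not known exactly. Their poses are not given: they have to be found in the camera images.
- cabinet: Fixed grey roll-top store, 320 mm deep (x), 384 wide (y), 230 high. Origin: centre of its underside; x points from front (robot side) to back. Half-round cheeks 12 mm thick, inner faces at y = +-180 mm. Track: an arc about an axis along y at x = 0, z = 70 mm. Front sill 76 mm high, inner face at x = -142; inner floor at z = 30. Shutter open: open from above from x = -142 to 0.
- shutter (a joint): Angle of the tambour shutter along its track, rad: 0 fully closed (lower edge at the front sill), 1.6 fully open (rolled up and back over the fixed rear shell), hard stops at both ends. A curved blind of 15 grey slats across the whole width, outer radius 150 mm about the track axis. It stays where it is left; moving it takes about 2 to 8 N at the pull.
- shutter_pull (a point): Grip point of the black pull block at mid-width near the shutter's lower edge: 24 mm wide (cabinet y), 30 along the track, 50 out from the slats. In the cabinet's frame: x = -182 mm cos(a), y = 0, z = 70 + 182 sin(a), a = 0.209 + shutter angle; 32 mm out from the slats. Pinch it across its width from above; it may turn between the fingers while led along the arc.
- detector_center (a point): The detector, loose, about 0.4 kg: white box 74 x 52 mm, 50 high, with a round steel snout 42 mm across, 30 long, on one end; 104 mm long in all. The point is mid-length, mid-width, 25 mm above its underside; here, on the box 22 mm from the snout's root, grip it across its 52 mm width. x runs along its length, the snout points to -x, z up.
- mat_center (a point): Centre of the top face of the black rubber mat, 120 mm (x, front to back of the cabinet) by 90 mm, 4 mm thick, fixed on the inner floor in the left or the right bay, its top 34 mm above the work surface. Axes as the cabinet's. The detector goes here, its length along the mat's x, either end first.
- finned_center (a point): Centre, half-way up, of a loose module 104 x 52 mm, 50 mm high, with a row of cooling fins on top and no snout, on the bench. Not to be moved.
- stored_center (a point): Centre, half-way up, of a plain module 104 x 52 mm, 50 mm high, already stored loose on the inner floor in the other bay of the cabinet, its length front to back. Not to be moved.
- post: Loose post clamp: foot 60 x 50 mm, steel post 24 mm thick, 97 mm high. Origin under the middle of its foot. Not to be moved.
- driver: Loose screwdriver, about 200 mm long, lying on the bench. Not to be moved.
There are look-alikes about, which are no part of the job. Leave any yellow look-alike of the part that bears detector_center alone.

How it is judged:
By the outcome, as a careful person would: the job done as asked, in the order asked, and still so for the second after the job is handed in, with the robot touching nothing.
It also fails if it takes over 72 s, if anything falls off the work surface, if the arm or the gripper's body presses on something with over 40 N, if the wrist force passes 120 N, or if a joint passes its speed limit or range.

### The arm

A 6-joint arm with a two-finger parallel gripper is mounted at the origin on the work surface. World frame = base frame: x ahead of the robot, y to its left, z up, the work surface at z = 0. Lengths are in m, angles in rad, forces in N, time in s.
With the tool pointing down it reaches from about 0.425 to 0.95 m from the base axis. Payload 3.5 kg.
Tool frame: the origin (TCP) lies at the very end of the fingers, on their centre line; the grasp point (between the pads) lies 19 mm behind it; y points along the fingers, z is the direction in which the jaws open and shut, and the axes are right-handed (so a half turn about y gives the same grasp; the last joint's range is limited). The gripper opens to 85 mm and grips with 20 to 120 N. Pads are 22 mm wide; open, the fingers measure 114 mm over their backs; the gripper's body (76 mm by 85 mm) begins 54 mm behind the grasp point. The pads swing forward as they close: fully open they stand 13 mm farther back than shut.
Start: joints at [-1.43, 0.286, 1.577, -0, 1.279, -0.15], TCP at [0.194, -0.647, 0.231] pointing down, gripper open.
Joint ranges: [-2.77, 2.77], [-0.9, 2.22], [0.21, 2.48], [-1.53, 4.67], [0.24, 2.81], [-2.84, 2.84]. Speed limits (rad/s): [2.79, 2.79, 3.14, 3.14, 3.14, 3.14].

### API

Orientations are given as a unit quaternion [x, y, z, w].
In Python, from plant import ctrl, cams gives the robot as it stands.
- The arm moves only by the tool play_rows, never from a script. Its argument "steps" is a list of rows, each an object of numbers: "claw": the finger opening in cm, from 0 to 8.54; "tx", "ty", "tz": the shift along the tool's x, y, z in cm; "ax", "ay", "az": the turn, a rotation vector about the tool's x, y, z in degrees. A call has 1 to 12 rows; each row is the pose to reach, as a shift and turn from the pose commanded when the call began, along the tool's axes at that moment; what a row does not reach only later rows make up. A row lasts 1/12 s, in which the tool goes at most 41.7 mm and 7.16 degrees, less where a joint would pass 70% of its speed; a pose out of reach is approached as far as the arm can. A call with a gripper value outside its range is refused whole. The fingers move at their own pace and stop on an object; "grip_force" is the grip in N (left out, the last holds). Time passes only in rows, so rows that repeat a pose let the fingers close. It gives the time, the measured TCP pose, the force and the opening at its end, in the units of the state.
- ctrl.get_state(): the state, without advancing time (a new reading comes with each control period).
- cams.read_camera(name): name is "scene" or "top" or "wrist"; returns (picture, depth): 480x640x3 uint8, blue, green, red; 480x640 float32, m along the optical axis (not along the pixel's ray), 0 where there is no reading.
- cams.camera_model(name): a dict with "intrinsics" (3x3 intrinsics, pixels), "rvec" (rotation vector, rad) and "tvec" (3), from world to camera coordinates, as OpenCV has them; the wrist camera has in their place "tool_from_camera" (4x4, takes a point from camera to tool coordinates, whose origin is the TCP and whose axes are the tool frame's). Camera axes: x right, y down, z forward; pixel columns grow to the right and rows downward; lengths in m; the calibration is good to about 2 mm. A picture is of the moment at which its call begins: read the wrist's pose just before it. camera_model takes no time and is no camera call.
- ctrl.sign_off(): hands the job in, once; it reports no verdict.
The state is a dict: "time": time; "qpos": joint angles; "dq": joint speeds; "joint_efforts": joint torques, N m; "eef_pos": TCP position; "tcp_rot": TCP orientation; "contact_force": force on the tool from outside, world axes, zero at the start; "wrist_torque": the same for the moment, N m; "opening": opening from 0.0 (shut) to 1.0 (fully open).
Only numpy, scipy, OpenCV 4.12 (cv2) and the standard library are available. Lean on these libraries where they do the work, as an engineer would, in place of code of your own. Each camera call takes 0.05 s, during which the arm holds its last target.

## Working session

There is one attempt and no reset: what is moved stays moved. The work goes in short steps, Python scripts to look and compute and a tool call to move; the robot and the scene stay as the last step left them, time stands still between calls to the robot, and variables do not carry over. Pictures are saved under pics/ and viewed, and the job is handed in when it is done.

Besides the shell and the picture viewer there is one more tool, called as name(argument=value, ...) on one line, values as JSON. play_rows: Moves the arm, as the interface text tells. Its arguments: {"type":"object","properties":{"steps":{"type":"array","items":{"type":"object","properties":{"claw":{"type":"number"},"tx":{"type":"number"},"ty":{"type":"number"},"tz":{"type":"number"},"ax":{"type":"number"},"ay":{"type":"number"},"az":{"type":"number"}}}},"grip_force":{"type":"number"}},"required":["steps"]}

```bash
ls; mkdir -p pics; cat > h.py <<'E'
import numpy as np, cv2
from plant import ctrl, cams
from scipy.spatial.transform import Rotation as R
def cam(name,st=None):
    m=cams.camera_model(name); K=np.array(m["intrinsics"])
    if name=="wrist":
        T=np.array(m["tool_from_camera"]); st=st or ctrl.get_state()
        W=np.eye(4);W[:3,:3]=R.from_quat(st["tcp_rot"]).as_matrix();W[:3,3]=st["eef_pos"]
        T=W@T
    else:
        r=cv2.Rodrigues(np.array(m["rvec"],float))[0];t=np.array(m["tvec"],float).ravel()
        T=np.eye(4);T[:3,:3]=r.T;T[:3,3]=-r.T@t
    return K,T
def ray(K,T,u,v,z):
    d=T[:3,:3]@np.linalg.solve(K,[u,v,1.]);o=T[:3,3]
    return o+d*(z-o[2])/d[2]
def cloud(K,T,D):
    v,u=np.mgrid[:D.shape[0],:D.shape[1]]
    p=np.stack([(u-K[0,2])/K[0,0]*D,(v-K[1,2])/K[1,1]*D,D],-1)
    return p@T[:3,:3].T+T[:3,3]
def proj(K,T,P):
    p=(np.asarray(P)-T[:3,3])@T[:3,:3]; q=p@K.T
    return q[...,:2]/q[...,2:]
E
python3 - <<'E'
from h import *
for n in("scene","top","wrist"):
    K,T=cam(n); I,D=cams.read_camera(n); cv2.imwrite(f"pics/a_{n}.png",I); np.savez(f"a_{n}.npz",I=I,D=D,K=K,T=T)
    print(n,T[:3,3].round(3),T[:3,2].round(2),K[0,0],(D>0).mean())
s=ctrl.get_state();print(s["time"],s["eef_pos"],R.from_quat(s["tcp_rot"]).as_matrix().round(3),s["opening"])
E
```

```text
pics
scene [ 0.12  -0.29   1.498] [ 0.26  0.19 -0.95] 581.6459515923947 0.9963834635416666
top [0.251 0.01  1.47 ] [ 0.17  0.   -0.98] 553.3614069673595 0.996044921875
wrist [ 0.264 -0.625  0.374] [-0.28 -0.08 -0.96] 345.9305764921835 0.995986328125
0.15 [ 0.19348917 -0.64613089  0.23021609] [[-0.958 -0.     0.287]
 [-0.287  0.002 -0.958]
 [-0.    -1.    -0.002]] 1.0019647961129161
```

View pics/a_scene.png

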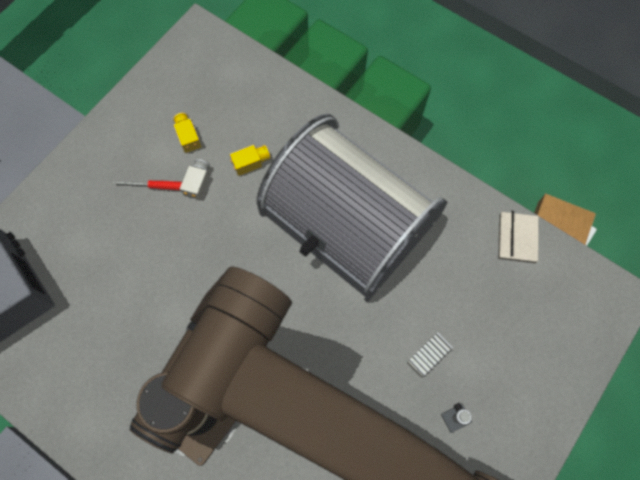

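View pics/a_top.png

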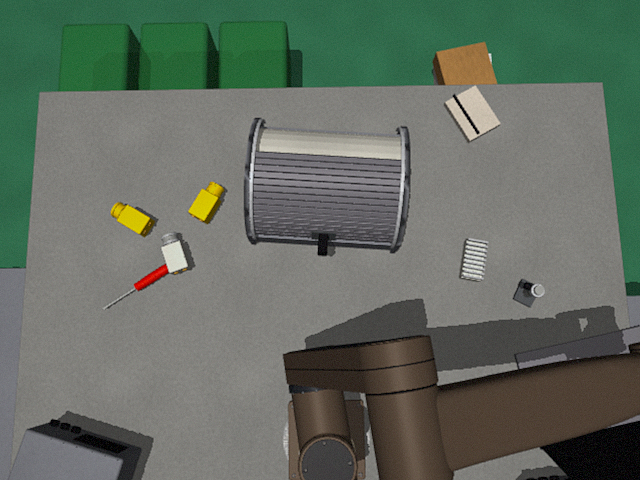

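View pics/a_wrist.png

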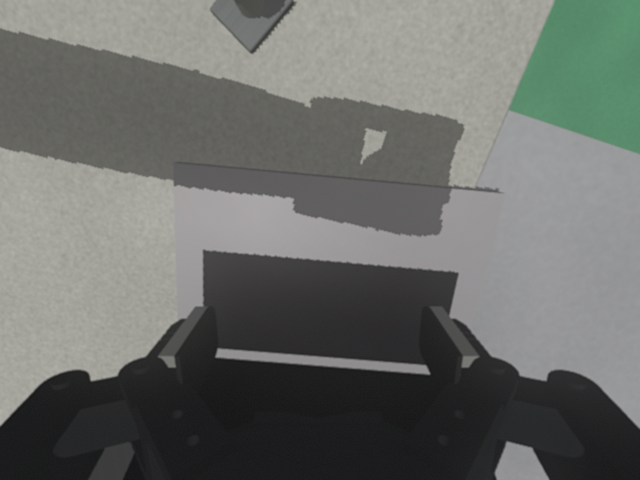

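In the top view, the detector candidates are the white box with a grey snout at (174,252) and the yellow look-alikes at (132,218) and (207,202). The finned module is at (474,259). Only the white one fits the description, so I'll check it in an enlarged crop and measure.

```bash
python3 - <<'E'
from h import *
a=np.load("a_top.npz");I,D,K,T=a["I"],a["D"],a["K"],a["T"]
s=np.load("a_scene.npz")
c1=cv2.resize(I[200:320,90:230],None,fx=4,fy=4,interpolation=cv2.INTER_CUBIC)
cv2.imwrite("pics/b_det.png",c1)
c2=cv2.resize(I[110:260,235:420],None,fx=4,fy=4,interpolation=cv2.INTER_CUBIC)
cv2.imwrite("pics/b_cab.png",c2)
for nm,a in(("top",a),("scene",s)):
    I,D,K,T=a["I"],a["D"],a["K"],a["T"]; P=cloud(K,T,D)
    if nm=="top": roi=np.s_[225:290,150:200]; base=(150,225)
    else: roi=np.s_[150:210,170:220]; base=(170,150)
    p=P[roi]; im=I[roi].astype(int)
    white=(im.min(-1)>150)
    top=(p[...,2]>.042)&(p[...,2]<.06)
    cnt=max(cv2.findContours((top).astype(np.uint8),0,2)[0],key=cv2.contourArea)
    for lab,m in(("white",white&top),("hi",top),("snout",(p[...,2]>.03)&~white)):
        q=p[m]; 
        if len(q)>5:
            rect=cv2.minAreaRect(q[:,:2].astype(np.float32)*1000); print(nm,lab,len(q),q.mean(0).round(4),np.round(rect[0],1),np.round(rect[1],1),round(rect[2],1),q[:,2].max().round(3))
    # bench plane height
    print("bench z",np.median(P[330:350,60:200,2]) )
# cabinet
a=np.load("a_top.npz");I,D,K,T=a["I"],a["D"],a["K"],a["T"];P=cloud(K,T,D)
r=P[100:265,230:425];m=(r[...,2]>.1)
q=r[m];rect=cv2.minAreaRect(q[:,:2].astype(np.float32)*1000);print(rect,q[:,2].max())
E
```

```text
top white 550 [0.4719 0.3882 0.0514] [481.9 392.1] [102.1  50.2] 19.6 0.059
top hi 706 [0.4764 0.3878 0.0506] [482.1 390.7] [105.   52.9] 19.7 0.059
top snout 271 [0.4762 0.3724 0.0957] [405.6 232.3] [525.4 132.7] 69.4 1.47
bench z 0.0014461772968740183
scene white 490 [0.4712 0.3892 0.0492] [480.  392.4] [104.2  52.8] 22.4 0.057
scene hi 556 [0.4714 0.3881 0.0489] [479.5 392.1] [105.6  54. ] 20.1 0.057
scene snout 201 [0.4621 0.3523 0.1053] [284.4  89. ] [819.6 111.6] 58.8 1.498
bench z 0.0002973810282689282
((528.1227416992188, -3.2997283935546875), (385.29815673828125, 554.2604370117188), 85.58311462402344) 1.4700404591552914
```

View pics/b_det.png

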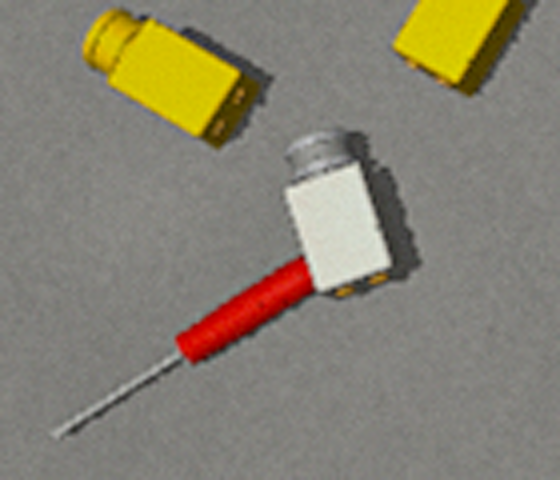

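View pics/b_cab.png

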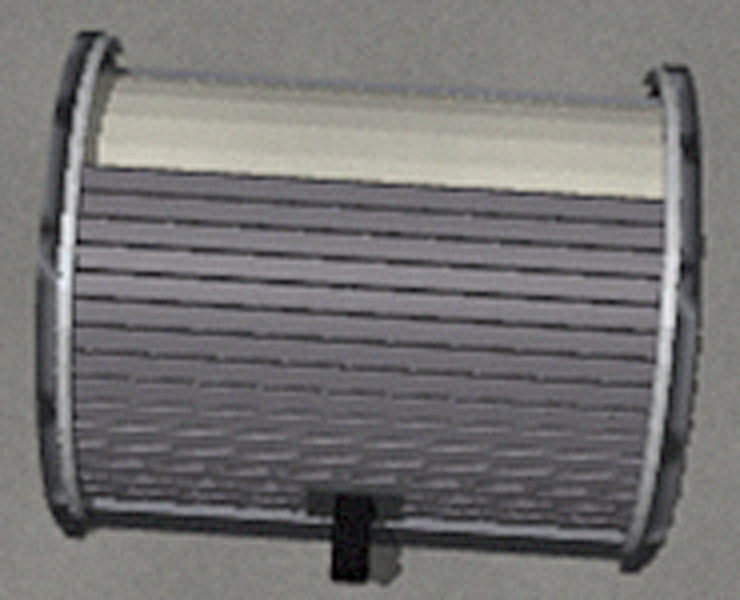

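The crop shows the white box at (345,225) with a round steel snout at (318,150), so this is the detector. The screwdriver handle end, at (305,270), nearly touches its left rear side. Next I'll fit the cabinet pose.

```bash
python3 - <<'E'
from h import *
from scipy.optimize import least_squares
for nm,roi in(("top",np.s_[100:265,230:425]),("scene",np.s_[100:305,240:455])):
    a=np.load(f"a_{nm}.npz");I,D,K,T=a["I"],a["D"],a["K"],a["T"];P=cloud(K,T,D)
    p=P[roi].reshape(-1,3); im=I[roi].reshape(-1,3).astype(int)
    m=(p[:,2]>.1)&(p[:,2]<.25)
    q=p[m]; hull=cv2.minAreaRect(q[:,:2].astype(np.float32)*1000); print(nm,"hull",hull,q[:,2].max())
    # dist: cylinder fit
    mm=(p[:,2]>.13)&(p[:,2]<.235)
    q=p[mm]
    def res(v):
        x0,yaw,zc=v; d=(q[:,0]*np.cos(yaw)+q[:,1]*np.sin(yaw))-x0
        return np.hypot(d,q[:,2]-zc)-.15
    f=least_squares(res,[.68,-.05,.07],loss="soft_l1",f_scale=.002);print("cyl",f.x,np.median(abs(f.fun)))
    x0,yaw,zc=f.x
    # width extents in cabinet y
    yy=-q[:,0]*np.sin(yaw)+q[:,1]*np.cos(yaw); print("y ext",np.percentile(yy,[0,.5,50,99.5,100]).round(4), "mid",(yy.min()+yy.max())/2)
    dk=(im.max(1)<45)&(p[:,2]>.07)&(p[:,2]<.16); g=p[dk]; gx=g[:,0]*np.cos(yaw)+g[:,1]*np.sin(yaw)-x0; gy=-g[:,0]*np.sin(yaw)+g[:,1]*np.cos(yaw)
    k=gx<-.152; print("pull",k.sum(),gx[k].min(),gx[k].max(),np.percentile(gy[k],[1,50,99]),g[k][:,2].min(),g[k][:,2].max(), g[k].mean(0))
E
```

```text
top hull ((628.8260498046875, -11.078277587890625), (385.29815673828125, 352.25384521484375), 85.58311462402344) 0.24248277430243625
cyl [ 0.64071766 -0.07970384  0.06809109] 0.004677404007080638
y ext [-0.1535 -0.1514  0.0385  0.2294  0.2318] mid 0.03918198005557083
pull 138 -0.1870577895117606 -0.1520148573597503 [0.02848505 0.03973996 0.22035727] 0.07326215508986444 0.1467219142513312 [0.47282961 0.0071089  0.13528144]
scene hull ((624.5018310546875, -9.646011352539062), (389.25439453125, 346.1966247558594), 85.23993682861328) 0.23611233426032507
cyl [ 0.63990096 -0.07853172  0.06578738] 0.004357545290003234
y ext [-0.1553 -0.1524  0.0328  0.23    0.2337] mid 0.0391625441039435
pull 128 -0.18647362989206306 -0.15211021646555417 [0.02729838 0.03617928 0.04891313] 0.10607112301346455 0.14459955046783102 [ 0.47165423 -0.00051356  0.13257793]
```

```bash
cat >> h.py <<'E'
def Rdown(yaw_z):  # tool y down, tool z at world yaw (rad)
    z=np.array([np.cos(yaw_z),np.sin(yaw_z),0]);y=np.array([0,0,-1.]);x=np.cross(y,z)
    return np.stack([x,y,z],1)
def shift(st,P,Rt=None):
    R0=R.from_quat(st["tcp_rot"]).as_matrix()
    t=R0.T@(np.asarray(P)-st["eef_pos"])*100
    r=R.from_matrix(R0.T@Rt).as_rotvec(degrees=True) if Rt is not None else None
    return t.round(2),None if r is None else r.round(2)
E
python3 - <<'E'
from h import *
from scipy.optimize import least_squares
Q=[]
for nm,roi in(("top",np.s_[100:265,230:425]),("scene",np.s_[100:305,240:455])):
    a=np.load(f"a_{nm}.npz");I,D,K,T=a["I"],a["D"],a["K"],a["T"];P=cloud(K,T,D)
    p=P[roi].reshape(-1,3); yaw=-.079;x0=.64
    gx=p[:,0]*np.cos(yaw)+p[:,1]*np.sin(yaw)-x0; gy=-p[:,0]*np.sin(yaw)+p[:,1]*np.cos(yaw)
    q=p[(abs(gy-.039)<.165)&(p[:,2]>.12)&(p[:,2]<.235)&(gx>-.15)&(gx<.03)&((abs(gy-.039)>.03)|(gx>-.1))]
    Q.append(q)
    res=lambda v:np.hypot((q[:,0]*np.cos(v[1])+q[:,1]*np.sin(v[1]))-v[0],q[:,2]-v[2])-.1495
    f=least_squares(res,[.64,-.08,.07],loss="soft_l1",f_scale=.002);print(nm,"cyl",f.x,np.median(abs(f.fun)),len(q))
    # black pull, pixel edges
    m=(I[roi].max(-1)<40)&(P[roi][...,2]>.08)&(P[roi][...,2]<.17)&(abs(gy-.039)<.03).reshape(I[roi].shape[:2])&(gx<-.152).reshape(I[roi].shape[:2])
    print("pull y'",np.percentile(gy.reshape(m.shape)[m],[2,50,98]).round(4))
for yaw in(-.079,):
  c=np.array([.640*np.cos(yaw)-.039*np.sin(yaw),.640*np.sin(yaw)+.039*np.cos(yaw)]);print(c)
E
```

```text
top cyl [ 0.64836637 -0.0797437   0.07204641] 0.001767501090443685 10094
pull y' [0.0285 0.0393 0.05  ]
scene cyl [ 0.64638958 -0.08028881  0.06936795] 0.001905766610405396 9581
pull y' [0.0276 0.0336 0.0461]
[ 0.64108171 -0.01162906]
```

```bash
cat >> h.py <<'E'
CY=-.080
def cab(xp,yp,z): # cabinet frame -> world
    X,Y=xp+.6474,yp+.0388
    return np.array([X*np.cos(CY)-Y*np.sin(CY),X*np.sin(CY)+Y*np.cos(CY),z])
def pull(th): 
    a=.209+th; return cab(-.182*np.cos(a),0,.07+.182*np.sin(a))
RC=Rdown(np.pi/2+CY)
E
python3 - <<'E'
from h import *
s=ctrl.get_state()
print(shift(s,[.40,-.40,.27],Rdown(np.radians(10))), s["qpos"])
print(shift(s,pull(0)+[0,0,.10],RC))
E
```

```text
(array([-26.84,  -3.94, -17.67]), array([ 7.000e-02, -8.334e+01, -9.000e-02])) [-1.43000032e+00  2.87014195e-01  1.57786685e+00  8.94377929e-06
  1.27859362e+00 -1.50011364e-01]
(array([-45.14,   2.36, -54.05]), array([ 0.0000e+00, -1.5875e+02, -1.5000e-01]))
```

play_rows(steps=[{"tx": -2.2,"ty": -0.4,"tz": -1.5,"ay": -7,"claw": 8.5},{"tx": -4.5,"ty": -0.8,"tz": -3,"ay": -14,"claw": 8.5},{"tx": -6.7,"ty": -1.2,"tz": -4.4,"ay": -21,"claw": 8.5},{"tx": -9,"ty": -1.6,"tz": -5.9,"ay": -28,"claw": 8.5},{"tx": -11.2,"ty": -2,"tz": -7.4,"ay": -35,"claw": 8.5},{"tx": -13.4,"ty": -2.4,"tz": -8.8,"ay": -42,"claw": 8.5},{"tx": -15.7,"ty": -2.8,"tz": -10.3,"ay": -49,"claw": 8.5},{"tx": -17.9,"ty": -3.2,"tz": -11.8,"ay": -56,"claw": 8.5},{"tx": -20.1,"ty": -3.5,"tz": -13.2,"ay": -63,"claw": 8.5},{"tx": -22.4,"ty": -3.8,"tz": -14.7,"ay": -70,"claw": 8.5},{"tx": -24.6,"ty": -4,"tz": -16.2,"ay": -77,"claw": 8.5},{"tx": -26.8,"ty": -4,"tz": -17.7,"ay": -83.3,"claw": 8.5}])

```text
invalid input at $.steps[0]: expected keys claw, tx, ty, tz, ax, ay, az
```

```bash
python3 - <<'E'
from h import *
s=ctrl.get_state()
print(s["time"],s["eef_pos"],s["qpos"])
print(shift(s,pull(0)+[0,0,.08],RC))
E
```

```text
0.15 [ 0.19348917 -0.64613089  0.23021609] [-1.43000032e+00  2.87014195e-01  1.57786685e+00  8.94377929e-06
  1.27859362e+00 -1.50011364e-01]
(array([-45.14,   4.36, -54.05]), array([ 0.0000e+00, -1.5875e+02, -1.5000e-01]))
```

play_rows(steps=[{"tx": -4.5,"ty": -0.8,"tz": -3,"ax": 0,"az": 0,"ay": -7,"claw": 8.5},{"tx": -6.7,"ty": -1.2,"tz": -4.4,"ax": 0,"az": 0,"ay": -14,"claw": 8.5},{"tx": -9,"ty": -1.6,"tz": -5.9,"ax": 0,"az": 0,"ay": -21,"claw": 8.5},{"tx": -11.2,"ty": -2,"tz": -7.4,"ax": 0,"az": 0,"ay": -28,"claw": 8.5},{"tx": -13.4,"ty": -2.4,"tz": -8.8,"ax": 0,"az": 0,"ay": -35,"claw": 8.5},{"tx": -15.7,"ty": -2.8,"tz": -10.3,"ax": 0,"az": 0,"ay": -42,"claw": 8.5},{"tx": -17.9,"ty": -3.2,"tz": -11.8,"ax": 0,"az": 0,"ay": -49,"claw": 8.5},{"tx": -20.1,"ty": -3.5,"tz": -13.2,"ax": 0,"az": 0,"ay": -56,"claw": 8.5},{"tx": -22.4,"ty": -3.8,"tz": -14.7,"ax": 0,"az": 0,"ay": -63,"claw": 8.5},{"tx": -24.6,"ty": -4,"tz": -16.2,"ax": 0,"az": 0,"ay": -70,"claw": 8.5},{"tx": -26.8,"ty": -4,"tz": -17.7,"ax": 0,"az": 0,"ay": -77,"claw": 8.5},{"tx": -26.8,"ty": -4,"tz": -17.7,"ax": 0,"az": 0,"ay": -83.3,"claw": 8.5}])

```text
time: 1.15
eef_pos: [0.4018, -0.3968, 0.2713]
tcp_rot: [-0.543, 0.452, -0.452, 0.544]
contact_force: [0.1, -0.4, 0.4]
opening: 0.991
```

```bash
python3 - <<'E'
from h import *
s=ctrl.get_state()
print(s["time"],s["eef_pos"],s["qpos"])
print(shift(s,pull(0)+[0,0,.08],RC))
E
```

```text
1.15 [ 0.40183807 -0.39679738  0.27131898] [-0.95957122  0.01452149  1.80816118  0.00195849  1.31960871 -1.14372863]
(array([-37.85,   8.43,  14.05]), array([-1.200e-01, -7.489e+01, -2.000e-02]))
```

play_rows(steps=[{"tx": -3.4,"ty": 0.7,"tz": 1.2,"ax": 0,"ay": -7,"az": 0,"claw": 8.5},{"tx": -6.9,"ty": 1.5,"tz": 2.5,"ax": 0,"ay": -14,"az": 0,"claw": 8.5},{"tx": -10.3,"ty": 2.3,"tz": 3.8,"ax": 0,"ay": -21,"az": 0,"claw": 8.5},{"tx": -13.8,"ty": 3,"tz": 5.1,"ax": 0,"ay": -28,"az": 0,"claw": 8.5},{"tx": -17.2,"ty": 3.8,"tz": 6.4,"ax": 0,"ay": -35,"az": 0,"claw": 8.5},{"tx": -20.7,"ty": 4.6,"tz": 7.7,"ax": 0,"ay": -42,"az": 0,"claw": 8.5},{"tx": -24.1,"ty": 5.4,"tz": 9,"ax": 0,"ay": -49,"az": 0,"claw": 8.5},{"tx": -27.6,"ty": 6.1,"tz": 10.2,"ax": 0,"ay": -56,"az": 0,"claw": 8.5},{"tx": -31,"ty": 6.9,"tz": 11.5,"ax": 0,"ay": -63,"az": 0,"claw": 8.5},{"tx": -34.4,"ty": 7.7,"tz": 12.8,"ax": 0,"ay": -69,"az": 0,"claw": 8.5},{"tx": -37.9,"ty": 8.4,"tz": 14.1,"ax": 0,"ay": -75,"az": 0,"claw": 8.5},{"tx": -37.9,"ty": 8.4,"tz": 14.1,"ax": 0,"ay": -75,"az": 0,"claw": 8.5}])

```text
time: 2.15
eef_pos: [0.4718, 0.0029, 0.1854]
tcp_rot: [-0.706, 0.029, -0.027, 0.708]
contact_force: [0.2, 0.6, 0.3]
opening: 0.998
```

```bash
python3 - <<'E'
from h import *
s=ctrl.get_state()
print(s["time"],s["eef_pos"],s["qpos"],s["contact_force"])
print(shift(s,pull(0)+[0,0,-.019],RC))
K,T=cam("wrist",s);I,D=cams.read_camera("wrist");cv2.imwrite("pics/c_w.png",I)
P=cloud(K,T,D)
m=(I.max(-1)<45)&(P[...,2]>.07)&(P[...,2]<.14)&(P[...,0]>.42)&(abs(P[...,1])<.04);v,u=np.nonzero(m)
print(m.sum(),u.min(),u.max(),v.min(),v.max(),P[m].min(0),P[m].max(0),P[m].mean(0))
print(proj(K,T,pull(0)))
E
```

```text
2.15 [0.47175631 0.00294617 0.1853667 ] [-0.21058492 -0.12709239  2.10395751  0.002586    1.16849299 -1.70409876] [0.24620068 0.61143973 0.292323  ]
(array([-0.03,  9.66, -0.21]), array([-0.16,  0.1 , -0.2 ]))
2965 297 336 233 318 [ 0.45151959 -0.01494476  0.07212013] [0.50694342 0.01469754 0.13999099] [0.47661459 0.0018679  0.13296185]
[314.5533006  256.30852186]
```

View pics/c_w.png

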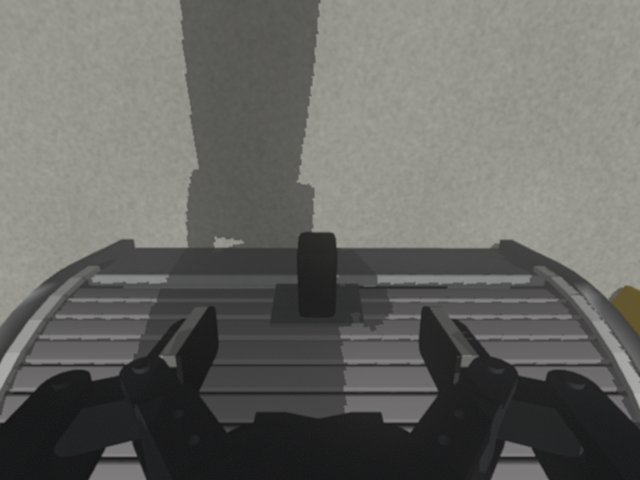

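The wrist view shows the pull centred between the fingers at (316,275). I'll go down and grip it.

play_rows(steps=[{"tx": 0,"ty": 1.5,"tz": -0.1,"ax": 0,"ay": 0,"az": 0,"claw": 8.5},{"tx": 0,"ty": 3.5,"tz": -0.1,"ax": 0,"ay": 0,"az": 0,"claw": 8.0},{"tx": 0,"ty": 5.5,"tz": -0.1,"ax": 0,"ay": 0,"az": 0,"claw": 7.0},{"tx": 0,"ty": 7.5,"tz": -0.1,"ax": 0,"ay": 0,"az": 0,"claw": 6.0},{"tx": 0,"ty": 9.0,"tz": -0.1,"ax": 0,"ay": 0,"az": 0,"claw": 5.0},{"tx": 0,"ty": 9.5,"tz": -0.1,"ax": 0,"ay": 0,"az": 0,"claw": 4.0},{"tx": 0,"ty": 9.5,"tz": -0.1,"ax": 0,"ay": 0,"az": 0,"claw": 3.2},{"tx": 0,"ty": 9.5,"tz": -0.1,"ax": 0,"ay": 0,"az": 0,"claw": 2.5},{"tx": 0,"ty": 9.5,"tz": -0.1,"ax": 0,"ay": 0,"az": 0,"claw": 1.5},{"tx": 0,"ty": 9.5,"tz": -0.1,"ax": 0,"ay": 0,"az": 0,"claw": 1.5},{"tx": 0,"ty": 9.5,"tz": -0.1,"ax": 0,"ay": 0,"az": 0,"claw": 1.5},{"tx": 0,"ty": 9.5,"tz": -0.1,"ax": 0,"ay": 0,"az": 0,"claw": 1.5}], grip_force=45)

```text
time: 3.2
eef_pos: [0.4716, 0.0023, 0.0912]
tcp_rot: [-0.701, 0.033, -0.032, 0.711]
contact_force: [4.6, 24.3, -6.5]
opening: 0.276
```

```bash
python3 - <<'E'
from h import *
s=ctrl.get_state()
print(s["time"],s["eef_pos"],s["contact_force"],s["opening"])
p0=pull(0);R0=R.from_quat(s["tcp_rot"]).as_matrix()
for th in np.arange(.1,1.75,.1):
    print(round(th,2),(R0.T@(pull(th)-p0)*100).round(2))
E
```

```text
3.2 [0.47164264 0.00233877 0.09121389] [ 4.62828517 24.28630159 -6.52911728] 0.27568430181606424
0.1 [ 0.46 -1.76  0.03]
0.2 [ 1.09 -3.46  0.06]
0.3 [ 1.9  -5.1   0.09]
0.4 [ 2.86 -6.64  0.13]
0.5 [ 3.97 -8.08  0.16]
0.6 [ 5.21 -9.41  0.2 ]
0.7 [  6.59 -10.6    0.23]
0.8 [  8.07 -11.65   0.26]
0.9 [  9.66 -12.54   0.29]
1.0 [ 11.32 -13.28   0.32]
1.1 [ 13.05 -13.84   0.35]
1.2 [ 14.83 -14.23   0.38]
1.3 [ 16.64 -14.43   0.41]
1.4 [ 18.46 -14.46   0.43]
1.5 [ 20.27 -14.3    0.45]
1.6 [ 22.06 -13.97   0.47]
1.7 [ 23.8  -13.46   0.48]
```

play_rows(steps=[{"tx": 0,"ty": 0,"tz": 0.15,"ax": 0,"ay": 0,"az": 0,"claw": 1.5},{"tx": 0.2,"ty": -0.9,"tz": 0.15,"ax": 0,"ay": 0,"az": 0,"claw": 1.5},{"tx": 0.46,"ty": -1.76,"tz": 0.15,"ax": 0,"ay": 0,"az": 0,"claw": 1.5},{"tx": 0.75,"ty": -2.6,"tz": 0.15,"ax": 0,"ay": 0,"az": 0,"claw": 1.5},{"tx": 1.09,"ty": -3.46,"tz": 0.15,"ax": 0,"ay": 0,"az": 0,"claw": 1.5},{"tx": 1.5,"ty": -4.3,"tz": 0.15,"ax": 0,"ay": 0,"az": 0,"claw": 1.5},{"tx": 1.9,"ty": -5.1,"tz": 0.15,"ax": 0,"ay": 0,"az": 0,"claw": 1.5},{"tx": 2.4,"ty": -5.9,"tz": 0.15,"ax": 0,"ay": 0,"az": 0,"claw": 1.5},{"tx": 2.86,"ty": -6.64,"tz": 0.15,"ax": 0,"ay": 0,"az": 0,"claw": 1.5},{"tx": 3.4,"ty": -7.4,"tz": 0.15,"ax": 0,"ay": 0,"az": 0,"claw": 1.5},{"tx": 3.97,"ty": -8.08,"tz": 0.15,"ax": 0,"ay": 0,"az": 0,"claw": 1.5},{"tx": 3.97,"ty": -8.08,"tz": 0.15,"ax": 0,"ay": 0,"az": 0,"claw": 1.5}])

```text
time: 4.2
eef_pos: [0.5123, -0.001, 0.1726]
tcp_rot: [-0.702, 0.032, -0.031, 0.71]
contact_force: [4.1, 17.2, -4.0]
opening: 0.275
```

```bash
python3 - <<'E'
from h import *
s=ctrl.get_state()
print(s["time"],s["eef_pos"],s["contact_force"],s["opening"],s["wrist_torque"])
p0=pull(.5);print(p0);R0=RC
for th in np.arange(.6,1.75,.1):
    print(round(th,2),(R0.T@(pull(th)-p0)*100).round(2))
K,T=cam("top");I,D=cams.read_camera("top");cv2.imwrite("pics/d.png",I[60:320,180:480])
E
```

```text
4.2 [ 0.51226393 -0.00096031  0.17255927] [ 4.06740807 17.23468677 -3.96840307] 0.2752892369843675 [ 2.05384563 -0.08482229  0.16300024]
[ 0.5107315  -0.00202142  0.18849567]
0.6 [ 1.25 -1.32 -0.  ]
0.7 [ 2.63 -2.51  0.  ]
0.8 [ 4.12 -3.55  0.  ]
0.9 [ 5.7  -4.44  0.  ]
1.0 [ 7.37 -5.17  0.  ]
1.1 [ 9.1  -5.73  0.  ]
1.2 [10.88 -6.11  0.  ]
1.3 [12.69 -6.32  0.  ]
1.4 [14.51 -6.34  0.  ]
1.5 [16.32 -6.18  0.  ]
1.6 [18.11 -5.84  0.  ]
1.7 [19.85 -5.32  0.  ]
```

View pics/d.png

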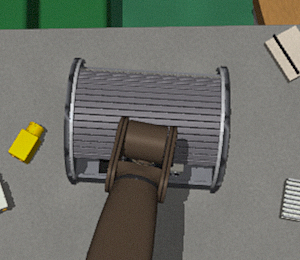

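The shutter follows: the front is opening, around (90,170) in the crop. I'll carry on along the arc.

play_rows(steps=[{"tx": 0.6,"ty": -0.7,"tz": 0.15,"ax": 0,"ay": 0,"az": 0,"claw": 1.5},{"tx": 1.25,"ty": -1.32,"tz": 0.2,"ax": 0,"ay": 0,"az": 0,"claw": 1.5},{"tx": 1.9,"ty": -1.95,"tz": 0.2,"ax": 0,"ay": 0,"az": 0,"claw": 1.5},{"tx": 2.63,"ty": -2.51,"tz": 0.2,"ax": 0,"ay": 0,"az": 0,"claw": 1.5},{"tx": 3.4,"ty": -3.05,"tz": 0.2,"ax": 0,"ay": 0,"az": 0,"claw": 1.5},{"tx": 4.12,"ty": -3.55,"tz": 0.2,"ax": 0,"ay": 0,"az": 0,"claw": 1.5},{"tx": 4.9,"ty": -4.0,"tz": 0.2,"ax": 0,"ay": 0,"az": 0,"claw": 1.5},{"tx": 5.7,"ty": -4.44,"tz": 0.2,"ax": 0,"ay": 0,"az": 0,"claw": 1.5},{"tx": 6.5,"ty": -4.8,"tz": 0.2,"ax": 0,"ay": 0,"az": 0,"claw": 1.5},{"tx": 7.37,"ty": -5.17,"tz": 0.2,"ax": 0,"ay": 0,"az": 0,"claw": 1.5},{"tx": 8.2,"ty": -5.45,"tz": 0.2,"ax": 0,"ay": 0,"az": 0,"claw": 1.5},{"tx": 9.1,"ty": -5.73,"tz": 0.2,"ax": 0,"ay": 0,"az": 0,"claw": 1.5}])

```text
time: 5.25
eef_pos: [0.6003, -0.0081, 0.2277]
tcp_rot: [-0.704, 0.035, -0.027, 0.709]
contact_force: [-2.2, 10.8, -6.4]
opening: 0.272
```

```bash
python3 - <<'E'
from h import *
s=ctrl.get_state()
print(s["time"],s["eef_pos"],s["contact_force"],s["opening"],s["wrist_torque"])
print(pull(1.1))
p0=pull(1.1);R0=RC
for th in np.arange(1.2,1.75,.1):
    print(round(th,2),(R0.T@(pull(th)-p0)*100).round(2))
E
```

```text
5.25 [ 0.60032857 -0.00808961  0.22771547] [-2.18918994 10.796223   -6.35146598] 0.2721711340473735 [1.18761324 0.79374774 0.23614958]
[ 0.60147624 -0.00929652  0.24579864]
1.2 [ 1.78 -0.38  0.  ]
1.3 [ 3.59 -0.59  0.  ]
1.4 [ 5.41 -0.61  0.  ]
1.5 [ 7.22 -0.45  0.  ]
1.6 [ 9.   -0.11  0.  ]
1.7 [10.75  0.41  0.  ]
```

play_rows(steps=[{"tx": 0.9,"ty": -0.2,"tz": 0.1,"ax": 0,"ay": 0,"az": 0,"claw": 1.5},{"tx": 1.78,"ty": -0.38,"tz": 0.1,"ax": 0,"ay": 0,"az": 0,"claw": 1.5},{"tx": 2.7,"ty": -0.5,"tz": 0.1,"ax": 0,"ay": 0,"az": 0,"claw": 1.5},{"tx": 3.59,"ty": -0.59,"tz": 0.1,"ax": 0,"ay": 0,"az": 0,"claw": 1.5},{"tx": 4.5,"ty": -0.6,"tz": 0.1,"ax": 0,"ay": 0,"az": 0,"claw": 1.5},{"tx": 5.41,"ty": -0.61,"tz": 0.1,"ax": 0,"ay": 0,"az": 0,"claw": 1.5},{"tx": 6.3,"ty": -0.55,"tz": 0.1,"ax": 0,"ay": 0,"az": 0,"claw": 1.5},{"tx": 7.22,"ty": -0.45,"tz": 0.1,"ax": 0,"ay": 0,"az": 0,"claw": 1.5},{"tx": 8.1,"ty": -0.3,"tz": 0.1,"ax": 0,"ay": 0,"az": 0,"claw": 1.5},{"tx": 9.0,"ty": -0.11,"tz": 0.1,"ax": 0,"ay": 0,"az": 0,"claw": 1.5},{"tx": 9.5,"ty": 0,"tz": 0.1,"ax": 0,"ay": 0,"az": 0,"claw": 1.5},{"tx": 9.5,"ty": 0,"tz": 0.1,"ax": 0,"ay": 0,"az": 0,"claw": 1.5}])

```text
time: 6.25
eef_pos: [0.6891, -0.0153, 0.2301]
tcp_rot: [-0.704, 0.041, -0.019, 0.709]
contact_force: [-28.2, 10.1, 9.2]
opening: 0.276
```

```bash
python3 - <<'E'
from h import *
s=ctrl.get_state()
print(s["time"],s["eef_pos"],s["contact_force"],s["opening"],s["wrist_torque"])
print(pull(1.6))
E
```

```text
6.25 [ 0.68911875 -0.01530599  0.23012506] [-28.20169113  10.06296048   9.23538031] 0.2760479738497386 [1.18852552 4.2042772  0.3569638 ]
[ 0.69123701 -0.01649274  0.24686094]
```

The arm is against the open stop with −28 N in x. I'll release the pull and rise.

play_rows(steps=[{"tx": -0.4,"ty": 0,"tz": 0,"ax": 0,"ay": 0,"az": 0,"claw": 1.5},{"tx": -0.4,"ty": 0,"tz": 0,"ax": 0,"ay": 0,"az": 0,"claw": 3.5},{"tx": -0.4,"ty": 0,"tz": 0,"ax": 0,"ay": 0,"az": 0,"claw": 6},{"tx": -0.4,"ty": 0,"tz": 0,"ax": 0,"ay": 0,"az": 0,"claw": 8},{"tx": -0.4,"ty": -1,"tz": 0,"ax": 0,"ay": 0,"az": 0,"claw": 8.5},{"tx": -0.4,"ty": -3,"tz": 0,"ax": 0,"ay": 0,"az": 0,"claw": 8.5},{"tx": -0.4,"ty": -5,"tz": 0,"ax": 0,"ay": 0,"az": 0,"claw": 8.5},{"tx": -1,"ty": -7,"tz": 0,"ax": 0,"ay": 0,"az": 0,"claw": 8.5},{"tx": -3,"ty": -8,"tz": 2,"ax": 0,"ay": 0,"az": 0,"claw": 8.5},{"tx": -5,"ty": -8,"tz": 5,"ax": 0,"ay": 0,"az": 0,"claw": 8.5},{"tx": -7,"ty": -8,"tz": 8,"ax": 0,"ay": 0,"az": 0,"claw": 8.5},{"tx": -9,"ty": -8,"tz": 11,"ax": 0,"ay": 0,"az": 0,"claw": 8.5}])

```text
time: 7.25
eef_pos: [0.618, 0.0988, 0.3124]
tcp_rot: [-0.706, 0.031, -0.033, 0.706]
contact_force: [0.0, 0.4, 0.2]
opening: 0.997
```

```bash
python3 - <<'E'
from h import *
s=ctrl.get_state()
print(s["time"],s["eef_pos"],s["contact_force"],s["opening"],s["qpos"])
print(shift(s,[.480,.391,.20],Rdown(np.radians(110))))
E
```

```text
7.25 [0.61795863 0.09879701 0.31240421] [0.00690566 0.37875104 0.17714646] 0.9966345394058264 [-3.40959617e-03  1.27477010e-01  1.61482159e+00  1.39196220e-05
  1.39643320e+00 -1.48415016e+00]
(array([-16.4 ,  11.2 ,  27.86]), array([ 2.000e-02, -2.516e+01,  1.600e-01]))
```

play_rows(steps=[{"tx": -2,"ty": 0,"tz": 3.5,"ax": 0,"ay": -3,"az": 0,"claw": 8.5},{"tx": -4,"ty": 0,"tz": 7,"ax": 0,"ay": -6,"az": 0,"claw": 8.5},{"tx": -6,"ty": 1,"tz": 10.5,"ax": 0,"ay": -9,"az": 0,"claw": 8.5},{"tx": -8,"ty": 2,"tz": 14,"ax": 0,"ay": -12,"az": 0,"claw": 8.5},{"tx": -10,"ty": 4,"tz": 17.5,"ax": 0,"ay": -16,"az": 0,"claw": 8.5},{"tx": -12.5,"ty": 6,"tz": 21,"ax": 0,"ay": -20,"az": 0,"claw": 8.5},{"tx": -14.5,"ty": 8.5,"tz": 24.5,"ax": 0,"ay": -23,"az": 0,"claw": 8.5},{"tx": -16.4,"ty": 11,"tz": 27.9,"ax": 0,"ay": -25.2,"az": 0,"claw": 8.5},{"tx": -16.4,"ty": 11.2,"tz": 27.9,"ax": 0,"ay": -25.2,"az": 0,"claw": 8.5},{"tx": -16.4,"ty": 11.2,"tz": 27.9,"ax": 0,"ay": -25.2,"az": 0,"claw": 8.5}])

```text
time: 8.08
eef_pos: [0.4763, 0.3928, 0.1954]
tcp_rot: [0.696, 0.123, -0.127, -0.696]
contact_force: [0.5, -0.0, -0.9]
opening: 0.999
```

```bash
python3 - <<'E'
from h import *
s=ctrl.get_state()
print(s["time"],s["eef_pos"],s["contact_force"],s["opening"])
K,T=cam("wrist",s);I,D=cams.read_camera("wrist");cv2.imwrite("pics/e_w.png",I);np.savez("e_wrist.npz",I=I,D=D,K=K,T=T)
P=cloud(K,T,D);d=np.hypot(P[...,0]-.48,P[...,1]-.39)
m=(P[...,2]>.043)&(P[...,2]<.065)&(I.min(-1)>110)&(d<.09)
q=P[m];print(len(q),cv2.minAreaRect(q[:,:2].astype(np.float32)*1000),np.median(q[:,2]))
for n in("top","scene"):
    K,T=cam(n);I,D=cams.read_camera(n);np.savez(f"e_{n}.npz",I=I,D=D,K=K,T=T);cv2.imwrite(f"pics/e_{n}.png",I)
I=np.load("e_top.npz")["I"]
cv2.imwrite("pics/e_cab.png",cv2.resize(I[90:270,230:430],None,fx=3.3,fy=3.3,interpolation=cv2.INTER_CUBIC))
E
```

```text
8.0833 [0.47625358 0.39283741 0.19542322] [ 0.47889037 -0.04204252 -0.91339321] 0.999257702497995
4106 ((479.82781982421875, 393.0737609863281), (102.95194244384766, 50.856815338134766), 20.31119728088379) 0.05065934201618613
```

View pics/e_w.png

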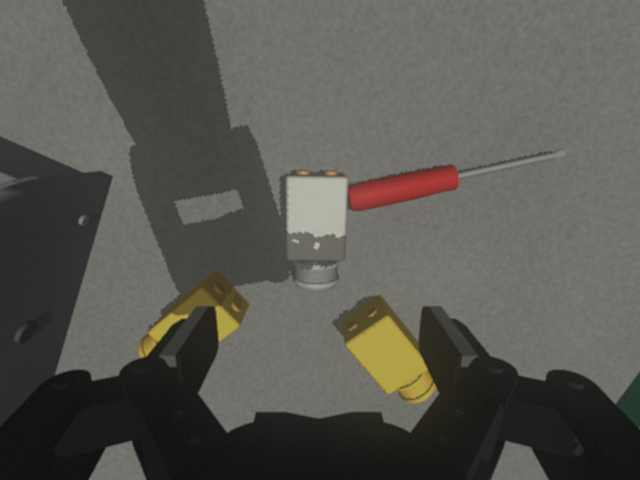

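View pics/e_cab.png

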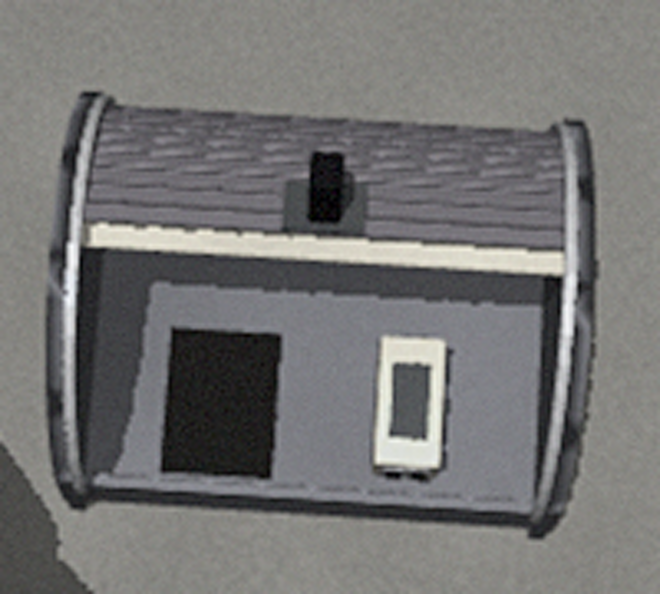

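View pics/e_scene.png

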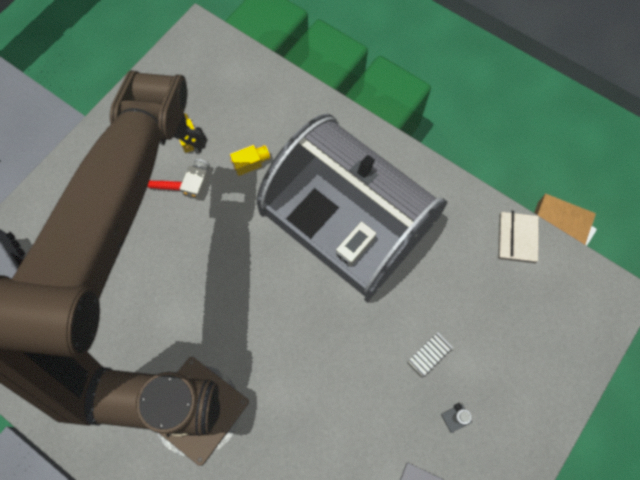

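The shutter is fully open. The mat (black) is in the left bay, at (220,400) in the cabinet crop. In the wrist view the detector is at (316,230), and the driver's red handle end is at (352,195), against the rear of its side. Measuring the driver clearance and the mat.

```bash
python3 - <<'E'
from h import *
a=np.load("e_wrist.npz");I,D,K,T=a["I"],a["D"],a["K"],a["T"];P=cloud(K,T,D)
c=np.array([.4805,.3925]);th=np.radians(20.2);f=np.array([np.cos(th),np.sin(th)]);l=np.array([-f[1],f[0]])
i=I.astype(int);red=(i[...,2]>90)&(i[...,1]<60)&(P[...,2]>.004)&(P[...,2]<.06)
q=P[red];F=(q[:,:2]-c)@f;L=(q[:,:2]-c)@l
print("red along snoutdir",F.min(),F.max(),"lat",L.min(),L.max(),"z",q[:,2].max())
k=L<.05;print("near part F",np.percentile(F[k],[1,99]))
d=(P[...,:2]-c)@f; e=(P[...,:2]-c)@l
box=(P[...,2]>.044)&(P[...,2]<.06)&(abs(d)<.07)&(abs(e)<.04)&(I.min(-1)>60)
w=box&(d>-.045)&(d<.01);print("box lat",np.percentile(e[w],[1,99]),"len",np.percentile(d[box],[.5,99.5]))
for s in(-.04,-.02,0,.015): 
    b=box&(abs(d-s)<.006); print(s,np.percentile(e[b],[1,99]).round(4))
# yellow
yel=(i[...,2]>120)&(i[...,1]>90)&(i[...,0]<60)&(P[...,2]>.01)&(abs(d)<.2)&(abs(e)<.2)
g=np.stack([d[yel],e[yel]],1); print("yellow nearest",g[np.argmin(np.hypot(*g.T))], "in finger band",[x.round(3) for x in (g[(abs(g[:,0])<.03)][:,1].min(initial=9),g[(abs(g[:,0])<.03)][:,1].max(initial=-9))])
# mat
for n in("top","scene"):
    a=np.load(f"e_{n}.npz");I,D,K,T=a["I"],a["D"],a["K"],a["T"];P=cloud(K,T,D)
    X=P[...,0]*np.cos(CY)+P[...,1]*np.sin(CY)-.6474;Y=-P[...,0]*np.sin(CY)+P[...,1]*np.cos(CY)-.0388
    m=(I.max(-1)<30)&(X>-.15)&(X<0)&(abs(Y)<.17)&(P[...,2]<.06)&(P[...,2]>.02)
    n8,lab,stt,_=cv2.connectedComponentsWithStats(m.astype(np.uint8));k=1+np.argmax(stt[1:,4])
    cnt=max(cv2.findContours((lab==k).astype(np.uint8),0,2)[0],key=cv2.contourArea);r=cv2.minAreaRect(cnt);bp=cv2.boxPoints(r)
    w=np.array([ray(K,T,u,v,.034) for u,v in bp]);cc=w.mean(0)
    XY=np.stack([w[:,0]*np.cos(CY)+w[:,1]*np.sin(CY)-.6474,-w[:,0]*np.sin(CY)+w[:,1]*np.cos(CY)-.0388],1)
    e1=np.linalg.norm(w[1]-w[0]);e2=np.linalg.norm(w[2]-w[1])
    print(n,"mat",cc.round(4),XY.mean(0).round(4),e1.round(3),e2.round(3),"cloud z",np.median(P[lab==k][:,2]), XY.round(3).tolist(), "cab-mean",X[lab==k].mean(),Y[lab==k].mean())
s=ctrl.get_state()
print(shift(s,[c[0],c[1],.006+.0],Rdown(th+np.pi/2)))
E
```

```text
red along snoutdir -0.05925493249754286 -0.01904042508127234 lat 0.030175504165156516 0.12774638799822605 z 0.028363677147795918
near part F [-0.04390205 -0.01908742]
box lat [-0.02475929  0.02596271] len [-0.05236716  0.04960562]
-0.04 [-0.0247  0.026 ]
-0.02 [-0.0251  0.0258]
0 [-0.0247  0.0254]
0.015 [-0.0251  0.0258]
yellow nearest [-0.0039723  -0.03981979] in finger band [np.float64(-0.054), np.float64(-0.04)]
top mat [0.5688 0.0703 0.034 ] [-0.086   0.0767] 0.08 0.086 cloud z 0.035825994970347 [[-0.126, 0.119], [-0.046, 0.12], [-0.046, 0.034], [-0.126, 0.034]] cab-mean -0.10345004051494543 0.08997540127520269Traceback (most recent call last):
  File "<stdin>", line 21, in <module>
    return _wrapfunc(a, 'argmax', axis=axis, out=out, **kwds)
    return bound(*args, **kwds)
ValueError: attempt to get argmax of an empty sequence
```

```bash
python3 - <<'E'
from h import *
for n,roi in(("top",(270,180,330,245)),("scene",(280,180,345,245))):
    a=np.load(f"e_{n}.npz");I,D,K,T=a["I"],a["D"],a["K"],a["T"]
    x0,y0,x1,y1=roi
    g=I.max(-1);m=np.zeros_like(g);m[y0:y1,x0:x1]=(g[y0:y1,x0:x1]<50)
    m=cv2.morphologyEx(m,cv2.MORPH_OPEN,np.ones((3,3),np.uint8))
    n8,lab,stt,_=cv2.connectedComponentsWithStats(m);k=1+np.argmax(stt[1:,4])
    cnt=max(cv2.findContours((lab==k).astype(np.uint8),0,1)[0],key=cv2.contourArea)
    w=np.array([ray(K,T,u,v,.034)[:2] for u,v in cnt[:,0,:]])
    r=cv2.minAreaRect(w.astype(np.float32)*1000)
    c=np.array(r[0])/1000
    print(n,stt[k],"mat",r,"cab",c[0]*np.cos(CY)+c[1]*np.sin(CY)-.6474,-c[0]*np.sin(CY)+c[1]*np.cos(CY)-.0388)
a=np.load("e_wrist.npz");I,D,K,T=a["I"],a["D"],a["K"],a["T"];P=cloud(K,T,D)
c=np.array([.4805,.3925]);th=np.radians(20.2);f=np.array([np.cos(th),np.sin(th)]);l=np.array([-f[1],f[0]])
d=(P[...,:2]-c)@f; e=(P[...,:2]-c)@l;i=I.astype(int)
yel=(i[...,2]>120)&(i[...,1]>90)&(i[...,0]<60)&(P[...,2]>.01)&(abs(d)<.03)&(e<-.03);v,u=np.nonzero(yel);print(len(u),u.min(),u.max(),v.min(),v.max(),P[yel].mean(0))
# bench objects higher than 8mm near finger bands
hb=(P[...,2]>.008)&(P[...,2]<.1)&(abs(d-.004)<.02)&(abs(e)>.033)&(abs(e)<.075);v,u=np.nonzero(hb);print("band",len(u),u[:5],v[:5],P[hb].mean(0) if len(u) else "")
s=ctrl.get_state();g=c+.004*f
print(g,shift(s,[*g,.007],Rdown(th+np.pi/2)))
E
```

```text
top [ 279  190   36   45 1421] mat ((587.1100463867188, 68.18780517578125), (88.03799438476562, 117.68047332763672), 85.45208740234375) cab -0.06761691155736083 0.07608844023147075
scene [290 192  45  39 842] mat ((582.9019165039062, 68.73687744140625), (79.15121459960938, 109.83272552490234), 84.7203140258789) cab -0.07185546154696576 0.07629946499096169
38 141 218 308 357 [0.48924366 0.34732812 0.21720527]
band 0 [] [] 
[0.48425397 0.39388119] (array([ 0.42, 19.3 ,  0.16]), array([ 0.01, -0.06,  0.13]))
```

The "yellow" pixels near the detector were finger reflections at z 0.217, and the finger band is empty. The mat is at cabinet (−0.069, 0.076). I'll go down onto the detector, 4 mm toward the snout to clear the driver.

play_rows(steps=[{"tx": 0.4,"ty": 1.5,"tz": 0.15,"ax": 0,"ay": 0,"az": 0,"claw": 8.5},{"tx": 0.4,"ty": 4,"tz": 0.15,"ax": 0,"ay": 0,"az": 0,"claw": 8.5},{"tx": 0.4,"ty": 7,"tz": 0.15,"ax": 0,"ay": 0,"az": 0,"claw": 8.5},{"tx": 0.4,"ty": 10,"tz": 0.15,"ax": 0,"ay": 0,"az": 0,"claw": 8.5},{"tx": 0.4,"ty": 12,"tz": 0.15,"ax": 0,"ay": 0,"az": 0,"claw": 8.5},{"tx": 0.4,"ty": 13,"tz": 0.15,"ax": 0,"ay": 0,"az": 0,"claw": 8.5},{"tx": 0.4,"ty": 13.5,"tz": 0.15,"ax": 0,"ay": 0,"az": 0,"claw": 8.5},{"tx": 0.4,"ty": 13.5,"tz": 0.15,"ax": 0,"ay": 0,"az": 0,"claw": 8.5}])

```text
time: 8.9
eef_pos: [0.483, 0.393, 0.0629]
tcp_rot: [0.696, 0.123, -0.123, -0.696]
contact_force: [0.2, -0.4, -0.0]
opening: 0.999
```

```bash
python3 - <<'E'
from h import *
s=ctrl.get_state()
print(s["time"],s["eef_pos"],s["contact_force"])
print(shift(s,[.4843,.3939,.007],Rdown(np.radians(110.2))))
I,D=cams.read_camera("wrist");cv2.imwrite("pics/f_w.png",I)
E
```

```text
8.9 [0.48299224 0.39303332 0.06293274] [ 0.22596909 -0.36837029 -0.03526859]
(array([0.16, 5.59, 0.04]), array([ 0.01, -0.11, -0.03]))
```

View pics/f_w.png

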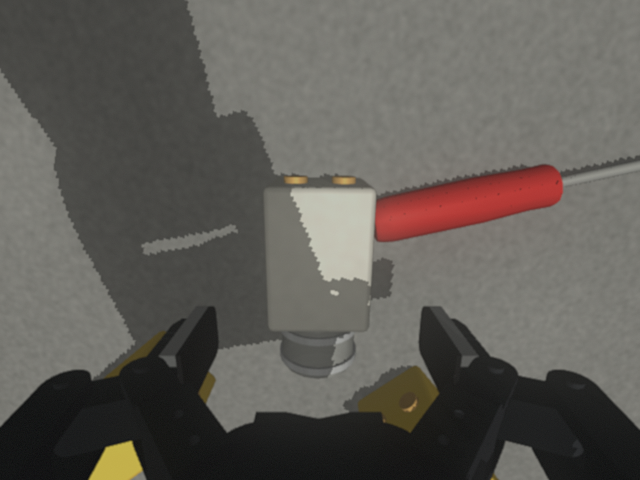

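The detector sits centred between the fingers, and the driver is clear of the right finger. Going down the rest of the way to grip.

play_rows(steps=[{"tx": 0.15,"ty": 1.5,"tz": 0.05,"ax": 0,"ay": 0,"az": 0,"claw": 8.5},{"tx": 0.15,"ty": 3,"tz": 0.05,"ax": 0,"ay": 0,"az": 0,"claw": 8.5},{"tx": 0.15,"ty": 4.5,"tz": 0.05,"ax": 0,"ay": 0,"az": 0,"claw": 8.5},{"tx": 0.15,"ty": 5.3,"tz": 0.05,"ax": 0,"ay": 0,"az": 0,"claw": 8.5},{"tx": 0.15,"ty": 5.5,"tz": 0.05,"ax": 0,"ay": 0,"az": 0,"claw": 7.5},{"tx": 0.15,"ty": 5.5,"tz": 0.05,"ax": 0,"ay": 0,"az": 0,"claw": 6.5},{"tx": 0.15,"ty": 5.5,"tz": 0.05,"ax": 0,"ay": 0,"az": 0,"claw": 5.8},{"tx": 0.15,"ty": 5.5,"tz": 0.05,"ax": 0,"ay": 0,"az": 0,"claw": 5.2},{"tx": 0.15,"ty": 5.5,"tz": 0.05,"ax": 0,"ay": 0,"az": 0,"claw": 4.5},{"tx": 0.15,"ty": 5.5,"tz": 0.05,"ax": 0,"ay": 0,"az": 0,"claw": 4.5},{"tx": 0.15,"ty": 5.5,"tz": 0.05,"ax": 0,"ay": 0,"az": 0,"claw": 4.5}], grip_force=50)

```text
time: 9.87
eef_pos: [0.4846, 0.3951, 0.0096]
tcp_rot: [-0.696, -0.125, 0.123, 0.696]
contact_force: [0.8, -0.6, 3.4]
opening: 0.606
```

play_rows(steps=[{"tx": 0,"ty": -0.3,"tz": 0,"ax": 0,"ay": 0,"az": 0,"claw": 4.5},{"tx": 0,"ty": -1,"tz": 0,"ax": 0,"ay": 0,"az": 0,"claw": 4.5},{"tx": 0,"ty": -2,"tz": 0,"ax": 0,"ay": 0,"az": 0,"claw": 4.5},{"tx": 0,"ty": -4,"tz": 0,"ax": 0,"ay": 0,"az": 0,"claw": 4.5},{"tx": 0,"ty": -7,"tz": 0,"ax": 0,"ay": 0,"az": 0,"claw": 4.5},{"tx": 0,"ty": -10,"tz": 0,"ax": 0,"ay": 0,"az": 0,"claw": 4.5},{"tx": 0,"ty": -13,"tz": 0,"ax": 0,"ay": 0,"az": 0,"claw": 4.5},{"tx": 0,"ty": -16,"tz": 0,"ax": 0,"ay": 0,"az": 0,"claw": 4.5},{"tx": 0,"ty": -19,"tz": 0,"ax": 0,"ay": 0,"az": 0,"claw": 4.5},{"tx": 0,"ty": -22,"tz": 0,"ax": 0,"ay": 0,"az": 0,"claw": 4.5},{"tx": 0,"ty": -25,"tz": 0,"ax": 0,"ay": 0,"az": 0,"claw": 4.5},{"tx": 0,"ty": -28,"tz": 0,"ax": 0,"ay": 0,"az": 0,"claw": 4.5}])

```text
time: 10.87
eef_pos: [0.4826, 0.3943, 0.2896]
tcp_rot: [0.696, 0.123, -0.124, -0.696]
contact_force: [0.1, 0.3, -4.1]
opening: 0.604
```

```bash
python3 - <<'E'
from h import *
s=ctrl.get_state()
print(s["time"],s["eef_pos"],s["contact_force"],s["opening"],s["wrist_torque"],s["qpos"])
c=cab(-.069+.004,.076,.28); print(c)
print(shift(s,c,RC))
K,T=cam("wrist",s);I,D=cams.read_camera("wrist");cv2.imwrite("pics/g_w.png",I)
E
```

```text
10.8667 [0.48261278 0.39434304 0.28964634] [ 0.14474736  0.33589949 -4.13993304] 0.6044594461379912 [ 0.07020967 -0.03935793  0.05272428] [ 5.22351884e-01  1.35622145e-01  1.64660572e+00  2.93731179e-04
  1.36066338e+00 -1.40048196e+00]
[0.58971152 0.06789052 0.28      ]
(array([ -1.2 ,   0.96, -34.34]), array([ 1.000e-02,  2.475e+01, -8.000e-02]))
```

View pics/g_w.png

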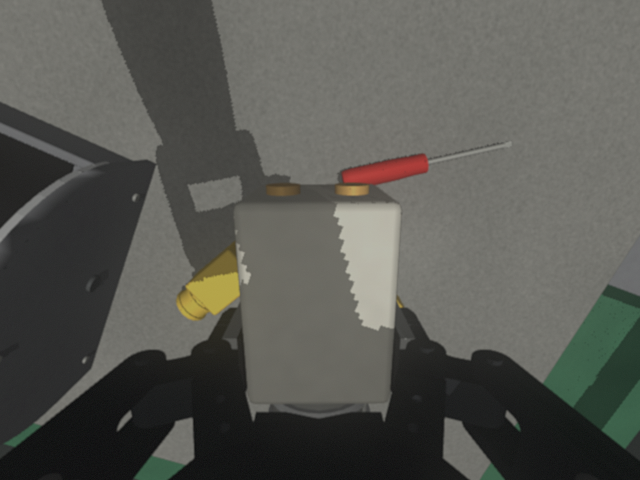

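The detector is held level and the driver stayed in place. Moving over the mat.

play_rows(steps=[{"tx": 0,"ty": 0,"tz": -2,"ax": 0,"ay": 1.5,"az": 0,"claw": 4.5},{"tx": -0.2,"ty": 0,"tz": -5.5,"ax": 0,"ay": 4,"az": 0,"claw": 4.5},{"tx": -0.3,"ty": 0,"tz": -9,"ax": 0,"ay": 6.5,"az": 0,"claw": 4.5},{"tx": -0.5,"ty": 0,"tz": -12.5,"ax": 0,"ay": 9,"az": 0,"claw": 4.5},{"tx": -0.6,"ty": 0,"tz": -16,"ax": 0,"ay": 11.5,"az": 0,"claw": 4.5},{"tx": -0.7,"ty": 0,"tz": -19.5,"ax": 0,"ay": 14,"az": 0,"claw": 4.5},{"tx": -0.8,"ty": 0,"tz": -23,"ax": 0,"ay": 16.5,"az": 0,"claw": 4.5},{"tx": -0.9,"ty": 0,"tz": -26.5,"ax": 0,"ay": 19,"az": 0,"claw": 4.5},{"tx": -1,"ty": 0,"tz": -29.5,"ax": 0,"ay": 21.5,"az": 0,"claw": 4.5},{"tx": -1.1,"ty": 0,"tz": -32.5,"ax": 0,"ay": 23.5,"az": 0,"claw": 4.5},{"tx": -1.2,"ty": 0,"tz": -34.3,"ax": 0,"ay": 24.8,"az": 0,"claw": 4.5},{"tx": -1.2,"ty": 0,"tz": -34.3,"ax": 0,"ay": 24.8,"az": 0,"claw": 4.5}])

```text
time: 11.92
eef_pos: [0.5908, 0.0648, 0.2868]
tcp_rot: [0.707, -0.031, 0.03, -0.706]
contact_force: [-0.3, 0.6, -5.9]
opening: 0.602
```

```bash
python3 - <<'E'
from h import *
s=ctrl.get_state()
print(s["time"],s["eef_pos"],s["contact_force"],s["opening"])
K,T=cam("wrist",s);I,D=cams.read_camera("wrist");cv2.imwrite("pics/h_w.png",I)
J=I.copy()
for x,y in((-.06,-.045),(-.06,.045),(.06,.045),(.06,-.045)):
    p=proj(K,T,cab(-.069+x,.076+y,.034));cv2.circle(J,tuple(int(t) for t in p),4,(0,0,255),-1)
cv2.imwrite("pics/h_w.png",J)
P=cloud(K,T,D);print("det top z",np.median(P[250:350,290:340,2]),"box lateral check")
# detector pose in cabinet frame, from depth
m=(P[...,2]>s["eef_pos"][2]+.02)&(P[...,2]<s["eef_pos"][2]+.06)&(I.min(-1)>60);q=P[m]
X=q[:,0]*np.cos(CY)+q[:,1]*np.sin(CY)-.6474;Y=-q[:,0]*np.sin(CY)+q[:,1]*np.cos(CY)-.0388
print(cv2.minAreaRect(np.stack([X,Y],1).astype(np.float32)*1000))
print(shift(s,cab(-.065,.076,.048),RC))
E
```

```text
11.9167 [0.59078672 0.06484798 0.28682485] [-0.25035318  0.59422464 -5.91283535] 0.6019715690709273
det top z 0.32819578839873287 box lateral check
((-71.26748657226562, 78.0608139038086), (105.969970703125, 101.76823425292969), 52.42908477783203)
(array([-0.1 , 23.88,  0.34]), array([ 0.11, -0.34, -0.08]))
```

View pics/h_w.png

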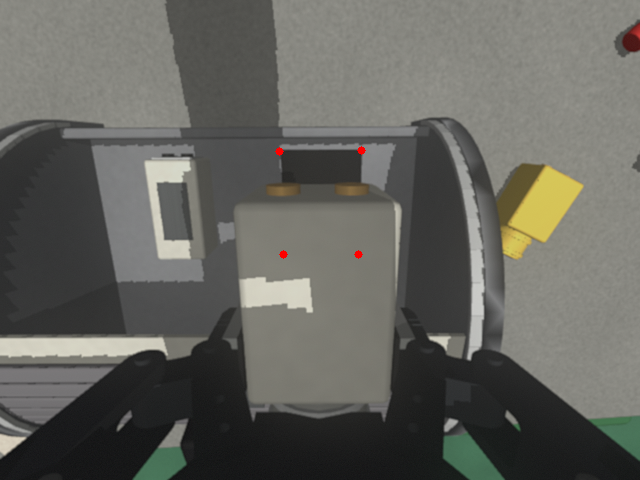

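The predicted mat corners fall on the visible front edge, at (281,151) and (361,151). I'll lower in stages.

play_rows(steps=[{"tx": 0,"ty": 1,"tz": 0.3,"ax": 0,"ay": 0,"az": 0,"claw": 4.5},{"tx": -0.1,"ty": 3,"tz": 0.3,"ax": 0,"ay": -0.3,"az": 0,"claw": 4.5},{"tx": -0.1,"ty": 5,"tz": 0.3,"ax": 0,"ay": -0.3,"az": 0,"claw": 4.5},{"tx": -0.1,"ty": 7.5,"tz": 0.3,"ax": 0,"ay": -0.3,"az": 0,"claw": 4.5},{"tx": -0.1,"ty": 10,"tz": 0.3,"ax": 0,"ay": -0.3,"az": 0,"claw": 4.5},{"tx": -0.1,"ty": 12.5,"tz": 0.3,"ax": 0,"ay": -0.3,"az": 0,"claw": 4.5},{"tx": -0.1,"ty": 15,"tz": 0.3,"ax": 0,"ay": -0.3,"az": 0,"claw": 4.5},{"tx": -0.1,"ty": 17,"tz": 0.3,"ax": 0,"ay": -0.3,"az": 0,"claw": 4.5},{"tx": -0.1,"ty": 19,"tz": 0.3,"ax": 0,"ay": -0.3,"az": 0,"claw": 4.5},{"tx": -0.1,"ty": 20.5,"tz": 0.3,"ax": 0,"ay": -0.3,"az": 0,"claw": 4.5},{"tx": -0.1,"ty": 21,"tz": 0.3,"ax": 0,"ay": -0.3,"az": 0,"claw": 4.5},{"tx": -0.1,"ty": 21,"tz": 0.3,"ax": 0,"ay": -0.3,"az": 0,"claw": 4.5}])

```text
time: 12.97
eef_pos: [0.5875, 0.0731, 0.0757]
tcp_rot: [-0.706, 0.028, -0.024, 0.707]
contact_force: [-0.1, -0.7, -4.1]
opening: 0.6
```

```bash
python3 - <<'E'
from h import *
s=ctrl.get_state()
print(s["time"],s["eef_pos"],s["contact_force"],s["opening"])
K,T=cam("wrist",s);I,D=cams.read_camera("wrist")
J=I.copy()
for x,y in((-.06,-.045),(-.06,.045)):
    p=proj(K,T,cab(-.069+x,.076+y,.034));cv2.circle(J,tuple(int(t) for t in p),4,(0,0,255),-1)
cv2.imwrite("pics/i_w.png",J)
print(shift(s,cab(-.065,.076,.044),RC))
E
```

```text
12.9667 [0.58747778 0.07310102 0.07567745] [-0.09727364 -0.71451409 -4.10021566] 0.5995428275486742
(array([ 0.28,  3.17, -0.5 ]), array([-0.01,  0.35, -0.3 ]))
```

View pics/i_w.png

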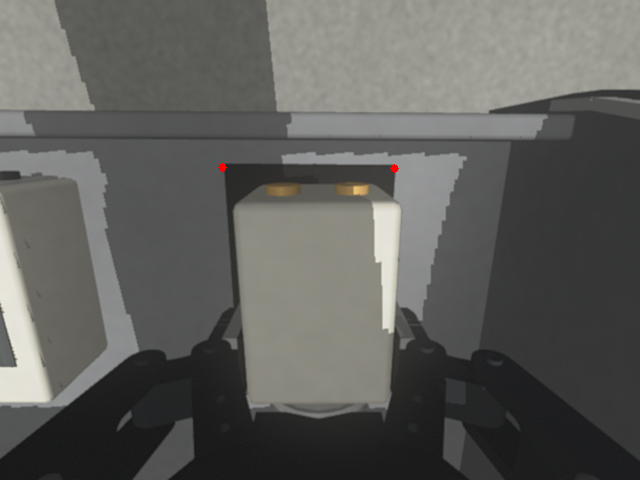

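Prediction and mat edge agree within 3 px. I'll correct sideways and set it down slowly.

play_rows(steps=[{"tx": 0.2,"ty": 0,"tz": -0.5,"ax": 0,"ay": 0.3,"az": -0.3,"claw": 4.5},{"tx": 0.2,"ty": 0.7,"tz": -0.5,"ax": 0,"ay": 0.3,"az": -0.3,"claw": 4.5},{"tx": 0.2,"ty": 1.4,"tz": -0.5,"ax": 0,"ay": 0.3,"az": -0.3,"claw": 4.5},{"tx": 0.2,"ty": 2.0,"tz": -0.5,"ax": 0,"ay": 0.3,"az": -0.3,"claw": 4.5},{"tx": 0.2,"ty": 2.4,"tz": -0.5,"ax": 0,"ay": 0.3,"az": -0.3,"claw": 4.5},{"tx": 0.2,"ty": 2.7,"tz": -0.5,"ax": 0,"ay": 0.3,"az": -0.3,"claw": 4.5},{"tx": 0.2,"ty": 2.7,"tz": -0.5,"ax": 0,"ay": 0.3,"az": -0.3,"claw": 4.5}])

```text
time: 13.6
eef_pos: [0.5907, 0.0665, 0.0502]
tcp_rot: [0.707, -0.028, 0.03, -0.706]
contact_force: [0.1, 0.1, -4.9]
opening: 0.602
```

```bash
python3 - <<'E'
from h import *
s=ctrl.get_state()
print(s["time"],s["eef_pos"],s["contact_force"],s["opening"])
print(shift(s,cab(-.065,.076,.044),RC))
E
```

```text
13.6 [0.59065855 0.06650979 0.05022958] [ 0.06766927  0.13757901 -4.90236838] 0.6020684684111434
(array([-0.11,  0.62,  0.13]), array([-0.  , -0.06,  0.18]))
```

play_rows(steps=[{"tx": -0.1,"ty": 0.1,"tz": 0.1,"ax": 0,"ay": 0,"az": 0,"claw": 4.5},{"tx": -0.1,"ty": 0.2,"tz": 0.1,"ax": 0,"ay": 0,"az": 0,"claw": 4.5},{"tx": -0.1,"ty": 0.3,"tz": 0.1,"ax": 0,"ay": 0,"az": 0,"claw": 4.5},{"tx": -0.1,"ty": 0.4,"tz": 0.1,"ax": 0,"ay": 0,"az": 0,"claw": 4.5},{"tx": -0.1,"ty": 0.45,"tz": 0.1,"ax": 0,"ay": 0,"az": 0,"claw": 4.5},{"tx": -0.1,"ty": 0.5,"tz": 0.1,"ax": 0,"ay": 0,"az": 0,"claw": 4.5}])

```text
time: 14.1
eef_pos: [0.5906, 0.0676, 0.0465]
tcp_rot: [0.707, -0.027, 0.031, -0.706]
contact_force: [0.1, -0.1, -4.0]
opening: 0.602
```

play_rows(steps=[{"tx": 0,"ty": 0.05,"tz": 0,"ax": 0,"ay": 0,"az": 0,"claw": 4.5},{"tx": 0,"ty": 0.1,"tz": 0,"ax": 0,"ay": 0,"az": 0,"claw": 4.5},{"tx": 0,"ty": 0.15,"tz": 0,"ax": 0,"ay": 0,"az": 0,"claw": 4.5},{"tx": 0,"ty": 0.2,"tz": 0,"ax": 0,"ay": 0,"az": 0,"claw": 4.5}])

```text
time: 14.43
eef_pos: [0.5906, 0.0675, 0.0444]
tcp_rot: [0.707, -0.027, 0.031, -0.706]
contact_force: [-0.3, -0.9, -5.3]
opening: 0.603
```

play_rows(steps=[{"tx": 0,"ty": 0.05,"tz": 0,"ax": 0,"ay": 0,"az": 0,"claw": 4.5},{"tx": 0,"ty": 0.1,"tz": 0,"ax": 0,"ay": 0,"az": 0,"claw": 4.5},{"tx": 0,"ty": 0.15,"tz": 0,"ax": 0,"ay": 0,"az": 0,"claw": 4.5}])

```text
time: 14.68
eef_pos: [0.5907, 0.0676, 0.0436]
tcp_rot: [0.707, -0.027, 0.03, -0.706]
contact_force: [-1.3, -0.9, 1.7]
opening: 0.602
```

The z force changed from −4 to +1.7 N, so the detector is resting on the mat. Releasing and rising.

play_rows(steps=[{"tx": 0,"ty": 0,"tz": 0,"ax": 0,"ay": 0,"az": 0,"claw": 5.3},{"tx": 0,"ty": 0,"tz": 0,"ax": 0,"ay": 0,"az": 0,"claw": 5.8},{"tx": 0,"ty": 0,"tz": 0,"ax": 0,"ay": 0,"az": 0,"claw": 6.8},{"tx": 0,"ty": 0,"tz": 0,"ax": 0,"ay": 0,"az": 0,"claw": 7.8},{"tx": 0,"ty": 0,"tz": 0,"ax": 0,"ay": 0,"az": 0,"claw": 8.2},{"tx": 0,"ty": -0.5,"tz": 0,"ax": 0,"ay": 0,"az": 0,"claw": 8.2},{"tx": 0,"ty": -2,"tz": 0,"ax": 0,"ay": 0,"az": 0,"claw": 8.2},{"tx": 0,"ty": -4,"tz": 0,"ax": 0,"ay": 0,"az": 0,"claw": 8.2},{"tx": 0,"ty": -7,"tz": 0,"ax": 0,"ay": 0,"az": 0,"claw": 8.2},{"tx": 0,"ty": -10,"tz": 0,"ax": 0,"ay": 0,"az": 0,"claw": 8.2},{"tx": 0,"ty": -13,"tz": 0,"ax": 0,"ay": 0,"az": 0,"claw": 8.2},{"tx": 0,"ty": -16,"tz": 0,"ax": 0,"ay": 0,"az": 0,"claw": 8.2}])

```text
time: 15.68
eef_pos: [0.5895, 0.0677, 0.2048]
tcp_rot: [0.707, -0.027, 0.031, -0.706]
contact_force: [1.5, -0.1, 0.0]
opening: 0.965
```

```bash
python3 - <<'E'
from h import *
s=ctrl.get_state()
print(s["time"],s["eef_pos"],s["contact_force"],s["opening"])
K,T=cam("wrist",s);I,D=cams.read_camera("wrist");cv2.imwrite("pics/j_w.png",I)
P=cloud(K,T,D)
X=P[...,0]*np.cos(CY)+P[...,1]*np.sin(CY)-.6474;Y=-P[...,0]*np.sin(CY)+P[...,1]*np.cos(CY)-.0388
m=(abs(X+.069)<.075)&(abs(Y-.076)<.06)&(P[...,2]>.07)&(P[...,2]<.1);q=np.stack([X[m],Y[m]],1)
w=cv2.minAreaRect(q.astype(np.float32)*1000);print(w,np.median(P[m][:,2]))
c=cab(*(np.array(w[0])/1000),.3);print(c)
print("to above pull",shift(s,pull(1.6)+[0,0,.075],RC))
E
```

```text
15.6833 [0.58953686 0.06768426 0.20476823] [ 1.53090827 -0.12501145  0.02892595] 0.9650912470097209
((-80.27981567382812, 75.69507598876953), (119.22672271728516, 126.60721588134766), 89.94232940673828) 0.08452722083378378
[0.57445621 0.06880765 0.3       ]
to above pull (array([ 10.88, -11.65,  -7.57]), array([-0.  , -0.06,  0.32]))
```

View pics/j_w.png

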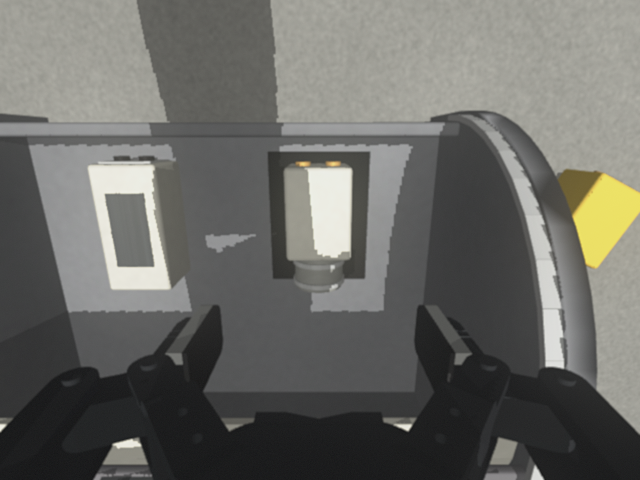

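The detector is upright on the mat at about (318,220), snout toward the back. I'll check the offset from the mat by ray-casting.

```bash
python3 - <<'E'
from h import *
s=ctrl.get_state();K,T=cam("wrist",s)
def tc(u,v,z):
    p=ray(K,T,u,v,z);return np.round([1000*(p[0]*np.cos(CY)+p[1]*np.sin(CY)-.6474),1000*(-p[0]*np.sin(CY)+p[1]*np.cos(CY)-.0388)],1)
print("mat", tc(269,152,.034),tc(369,152,.034),tc(272,279,.034),tc(367,279,.034))
print("box top", tc(285,167,.084),tc(352,167,.084),tc(286,262,.084),tc(352,262,.084),"snout tip",tc(319,291,.059))
E
```

```text
mat [-123.9   32.5] [-123.8  122.1] [-0.8 30. ] [ -0.7 125.5]
box top [-114.9   51.1] [-114.9  102.4] [-37.4  49.6] [-37.4 104.6] snout tip [ 0.8 77.2]
```

Both centres agree: detector about (−63, 77) mm and mat about (−62, 77.5) mm. Next is going above the pull.

play_rows(steps=[{"tx": 0,"ty": -3,"tz": 0,"ax": 0,"ay": 0,"az": 0,"claw": 8.5},{"tx": 0,"ty": -6.5,"tz": 0,"ax": 0,"ay": 0,"az": 0,"claw": 8.5},{"tx": 0,"ty": -10,"tz": 0,"ax": 0,"ay": 0,"az": 0,"claw": 8.5},{"tx": 2,"ty": -11.6,"tz": -1,"ax": 0,"ay": 0,"az": 0.3,"claw": 8.5},{"tx": 4.5,"ty": -11.6,"tz": -3,"ax": 0,"ay": 0,"az": 0.3,"claw": 8.5},{"tx": 7,"ty": -11.6,"tz": -5,"ax": 0,"ay": 0,"az": 0.3,"claw": 8.5},{"tx": 9.5,"ty": -11.6,"tz": -6.8,"ax": 0,"ay": 0,"az": 0.3,"claw": 8.5},{"tx": 10.9,"ty": -11.6,"tz": -7.5,"ax": 0,"ay": 0,"az": 0.3,"claw": 8.5},{"tx": 10.9,"ty": -11.6,"tz": -7.5,"ax": 0,"ay": 0,"az": 0.3,"claw": 8.5}])

```text
time: 16.48
eef_pos: [0.6933, -0.0184, 0.3185]
tcp_rot: [0.707, -0.03, 0.03, -0.706]
contact_force: [-0.5, 1.3, 0.0]
opening: 0.997
```

```bash
python3 - <<'E'
from h import *
s=ctrl.get_state()
K,T=cam("wrist",s);I,D=cams.read_camera("wrist");cv2.imwrite("pics/k_w.png",I)
s=ctrl.get_state()
print(s["time"],s["eef_pos"],s["contact_force"],s["opening"])
print(shift(s,pull(1.6)+[0,0.0015,-.017],RC),proj(K,T,pull(1.6)))
E
```

```text
16.5333 [ 0.69220904 -0.01699659  0.31859269] [ 0.37272899  0.640225   -0.17811574] 0.9953495617700077
(array([-0.1 ,  8.87,  0.19]), array([-0.02, -0.15, -0.07])) [320.25842596 256.51406599]
```

View pics/k_w.png

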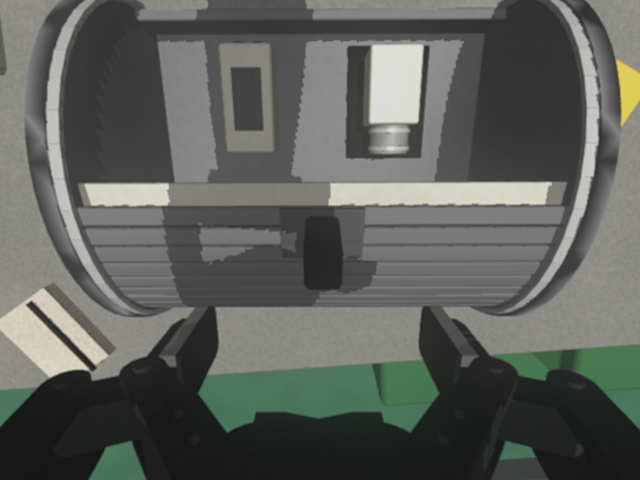

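The pull is at (322,252), centred. Going down, gripping and closing.

play_rows(steps=[{"tx": -0.1,"ty": 2,"tz": 0.15,"ax": 0,"ay": 0,"az": 0,"claw": 8.0},{"tx": -0.1,"ty": 4.5,"tz": 0.15,"ax": 0,"ay": 0,"az": 0,"claw": 7.0},{"tx": -0.1,"ty": 6.5,"tz": 0.15,"ax": 0,"ay": 0,"az": 0,"claw": 6.0},{"tx": -0.1,"ty": 8.2,"tz": 0.15,"ax": 0,"ay": 0,"az": 0,"claw": 5.0},{"tx": -0.1,"ty": 8.8,"tz": 0.15,"ax": 0,"ay": 0,"az": 0,"claw": 4.0},{"tx": -0.1,"ty": 8.8,"tz": 0.15,"ax": 0,"ay": 0,"az": 0,"claw": 3.2},{"tx": -0.1,"ty": 8.8,"tz": 0.15,"ax": 0,"ay": 0,"az": 0,"claw": 2.5},{"tx": -0.1,"ty": 8.8,"tz": 0.15,"ax": 0,"ay": 0,"az": 0,"claw": 1.5},{"tx": -0.1,"ty": 8.8,"tz": 0.15,"ax": 0,"ay": 0,"az": 0,"claw": 1.5},{"tx": -0.1,"ty": 8.8,"tz": 0.15,"ax": 0,"ay": 0,"az": 0,"claw": 1.5}], grip_force=45)

```text
time: 17.37
eef_pos: [0.6902, -0.0154, 0.232]
tcp_rot: [0.707, -0.029, 0.028, -0.706]
contact_force: [-2.3, -4.8, -2.9]
opening: 0.27
```

```bash
python3 - <<'E'
from h import *
s=ctrl.get_state()
print(s["time"],s["eef_pos"],s["contact_force"],s["opening"])
p0=pull(1.6)
for th in np.arange(1.5,-.06,-.1):
    print(round(th,2),(RC.T@(pull(th)-p0)*100).round(2))
E
```

```text
17.3667 [ 0.69016284 -0.01540955  0.23197046] [-2.31076075 -4.82647521 -2.90088586] 0.26992892975988725
1.5 [-1.79 -0.34 -0.  ]
1.4 [-3.6 -0.5 -0. ]
1.3 [-5.42 -0.48 -0.  ]
1.2 [-7.23 -0.28 -0.  ]
1.1 [-9.    0.11 -0.  ]
1.0 [-10.74   0.66  -0.  ]
0.9 [-12.4    1.39  -0.  ]
0.8 [-13.99   2.28  -0.  ]
0.7 [-15.48   3.33  -0.  ]
0.6 [-16.86   4.52  -0.  ]
0.5 [-18.11   5.84  -0.  ]
0.4 [-19.22   7.27  -0.  ]
0.3 [-20.19   8.82  -0.  ]
0.2 [-20.99  10.45  -0.  ]
0.1 [-21.63  12.15  -0.  ]
-0.0 [-22.1   13.91  -0.  ]
```

play_rows(steps=[{"tx": -0.9,"ty": -0.2,"tz": 0,"ax": 0,"ay": 0,"az": 0,"claw": 1.5},{"tx": -1.79,"ty": -0.34,"tz": 0,"ax": 0,"ay": 0,"az": 0,"claw": 1.5},{"tx": -2.7,"ty": -0.45,"tz": 0,"ax": 0,"ay": 0,"az": 0,"claw": 1.5},{"tx": -3.6,"ty": -0.5,"tz": 0,"ax": 0,"ay": 0,"az": 0,"claw": 1.5},{"tx": -4.5,"ty": -0.5,"tz": 0,"ax": 0,"ay": 0,"az": 0,"claw": 1.5},{"tx": -5.42,"ty": -0.48,"tz": 0,"ax": 0,"ay": 0,"az": 0,"claw": 1.5},{"tx": -6.3,"ty": -0.4,"tz": 0,"ax": 0,"ay": 0,"az": 0,"claw": 1.5},{"tx": -7.23,"ty": -0.28,"tz": 0,"ax": 0,"ay": 0,"az": 0,"claw": 1.5},{"tx": -8.1,"ty": -0.1,"tz": 0,"ax": 0,"ay": 0,"az": 0,"claw": 1.5},{"tx": -9.0,"ty": 0.11,"tz": 0,"ax": 0,"ay": 0,"az": 0,"claw": 1.5},{"tx": -9.0,"ty": 0.11,"tz": 0,"ax": 0,"ay": 0,"az": 0,"claw": 1.5}])

```text
time: 18.28
eef_pos: [0.6031, -0.0084, 0.2331]
tcp_rot: [0.708, -0.025, 0.032, -0.705]
contact_force: [2.8, -5.0, -3.1]
opening: 0.268
```

```bash
python3 - <<'E'
from h import *
s=ctrl.get_state()
print(s["time"],s["eef_pos"],s["contact_force"],s["opening"],pull(1.1),shift(s,pull(1.1)+[0,0,-.0165],RC))
p0=pull(1.1)
for th in np.arange(1.,.35,-.1):
    print(round(th,2),(RC.T@(pull(th)-p0)*100).round(2))
E
```

```text
18.2833 [ 0.60314237 -0.008428    0.23309096] [ 2.80958147 -5.02709961 -3.1306518 ] 0.26771655847037984 [ 0.60147624 -0.00929652  0.24579864] (array([-0.16,  0.38, -0.1 ]), array([ 0.17, -0.07,  0.61]))
1.0 [-1.73  0.56  0.  ]
0.9 [-3.4   1.29 -0.  ]
0.8 [-4.98  2.18 -0.  ]
0.7 [-6.47  3.22 -0.  ]
0.6 [-7.85  4.41 -0.  ]
0.5 [-9.1   5.73 -0.  ]
0.4 [-10.22   7.17  -0.  ]
```

play_rows(steps=[{"tx": -0.9,"ty": 0.35,"tz": -0.05,"ax": 0,"ay": 0,"az": 0,"claw": 1.5},{"tx": -1.75,"ty": 0.7,"tz": -0.05,"ax": 0,"ay": 0,"az": 0,"claw": 1.5},{"tx": -2.6,"ty": 1.1,"tz": -0.05,"ax": 0,"ay": 0,"az": 0,"claw": 1.5},{"tx": -3.45,"ty": 1.5,"tz": -0.05,"ax": 0,"ay": 0,"az": 0,"claw": 1.5},{"tx": -4.25,"ty": 1.95,"tz": -0.05,"ax": 0,"ay": 0,"az": 0,"claw": 1.5},{"tx": -5.05,"ty": 2.4,"tz": -0.05,"ax": 0,"ay": 0,"az": 0,"claw": 1.5},{"tx": -5.8,"ty": 2.9,"tz": -0.05,"ax": 0,"ay": 0,"az": 0,"claw": 1.5},{"tx": -6.55,"ty": 3.45,"tz": -0.05,"ax": 0,"ay": 0,"az": 0,"claw": 1.5},{"tx": -7.2,"ty": 4.0,"tz": -0.05,"ax": 0,"ay": 0,"az": 0,"claw": 1.5},{"tx": -7.9,"ty": 4.6,"tz": -0.05,"ax": 0,"ay": 0,"az": 0,"claw": 1.5},{"tx": -9.15,"ty": 5.9,"tz": -0.05,"ax": 0,"ay": 0,"az": 0,"claw": 1.5},{"tx": -9.15,"ty": 5.9,"tz": -0.05,"ax": 0,"ay": 0,"az": 0,"claw": 1.5}])

```text
time: 19.28
eef_pos: [0.5106, -0.001, 0.1761]
tcp_rot: [0.708, -0.026, 0.03, -0.705]
contact_force: [-6.1, -3.5, 6.3]
opening: 0.274
```

```bash
python3 - <<'E'
from h import *
s=ctrl.get_state()
print(s["time"],s["eef_pos"],s["contact_force"],s["opening"],pull(.5),shift(s,pull(.5)+[0,0,-.0165],RC))
p0=pull(.5)
for th in np.arange(.4,-.06,-.1):
    print(round(th,2),(RC.T@(pull(th)-p0)*100).round(2))
E
```

```text
19.2833 [ 0.51064925 -0.00100407  0.17614445] [-6.11241508 -3.5195121   6.32588766] 0.27407701113264704 [ 0.5107315  -0.00202142  0.18849567] (array([ 0.01,  0.42, -0.1 ]), array([ 0.17, -0.01,  0.34]))
0.4 [-1.11  1.44 -0.  ]
0.3 [-2.08  2.98  0.  ]
0.2 [-2.88  4.61 -0.  ]
0.1 [-3.52  6.31 -0.  ]
0.0 [-3.99  8.07 -0.  ]
```

play_rows(steps=[{"tx": -0.6,"ty": 0.8,"tz": -0.05,"ax": 0,"ay": 0,"az": 0,"claw": 1.5},{"tx": -1.1,"ty": 1.5,"tz": -0.05,"ax": 0,"ay": 0,"az": 0,"claw": 1.5},{"tx": -1.6,"ty": 2.25,"tz": -0.05,"ax": 0,"ay": 0,"az": 0,"claw": 1.5},{"tx": -2.05,"ty": 3.0,"tz": -0.05,"ax": 0,"ay": 0,"az": 0,"claw": 1.5},{"tx": -2.5,"ty": 3.85,"tz": -0.05,"ax": 0,"ay": 0,"az": 0,"claw": 1.5},{"tx": -2.85,"ty": 4.65,"tz": -0.05,"ax": 0,"ay": 0,"az": 0,"claw": 1.5},{"tx": -3.2,"ty": 5.5,"tz": -0.05,"ax": 0,"ay": 0,"az": 0,"claw": 1.5},{"tx": -3.5,"ty": 6.3,"tz": -0.05,"ax": 0,"ay": 0,"az": 0,"claw": 1.5},{"tx": -3.8,"ty": 7.2,"tz": -0.05,"ax": 0,"ay": 0,"az": 0,"claw": 1.5},{"tx": -4.0,"ty": 8.1,"tz": -0.05,"ax": 0,"ay": 0,"az": 0,"claw": 1.5},{"tx": -4.05,"ty": 8.6,"tz": -0.05,"ax": 0,"ay": 0,"az": 0,"claw": 1.5},{"tx": -4.05,"ty": 8.6,"tz": -0.05,"ax": 0,"ay": 0,"az": 0,"claw": 1.5}])

```text
time: 20.28
eef_pos: [0.469, 0.0024, 0.0865]
tcp_rot: [0.707, -0.029, 0.028, -0.706]
contact_force: [-6.6, -2.8, -0.2]
opening: 0.272
```

```bash
python3 - <<'E'
from h import *
s=ctrl.get_state()
print(s["time"],s["eef_pos"],s["contact_force"],s["opening"],shift(s,pull(0)+[0,0,-.0165],RC))
E
```

```text
20.2833 [0.46903528 0.00239894 0.08646617] [-6.60901067 -2.77717978 -0.190621  ] 0.2719774398450406 (array([ 0.2 , -0.48, -0.11]), array([ 0.07, -0.02, -0.03]))
```

play_rows(steps=[{"tx": 0,"ty": 0.2,"tz": 0,"ax": 0,"ay": 0,"az": 0,"claw": 1.5},{"tx": 0,"ty": 0.4,"tz": 0,"ax": 0,"ay": 0,"az": 0,"claw": 1.5},{"tx": 0,"ty": 0.6,"tz": 0,"ax": 0,"ay": 0,"az": 0,"claw": 1.5},{"tx": 0,"ty": 0.6,"tz": 0,"ax": 0,"ay": 0,"az": 0,"claw": 1.5}])

```text
time: 20.62
eef_pos: [0.4681, 0.0025, 0.0807]
tcp_rot: [0.707, -0.03, 0.027, -0.706]
contact_force: [-9.7, -3.1, 4.1]
opening: 0.276
```

play_rows(steps=[{"tx": 0.1,"ty": 0.2,"tz": 0,"ax": 0,"ay": 0,"az": 0,"claw": 1.5},{"tx": 0.1,"ty": 0.4,"tz": 0,"ax": 0,"ay": 0,"az": 0,"claw": 1.5},{"tx": 0.1,"ty": 0.6,"tz": 0,"ax": 0,"ay": 0,"az": 0,"claw": 1.5},{"tx": 0.1,"ty": 0.6,"tz": 0,"ax": 0,"ay": 0,"az": 0,"claw": 1.5}])

```text
time: 20.95
eef_pos: [0.4679, 0.0025, 0.0787]
tcp_rot: [0.707, -0.032, 0.024, -0.706]
contact_force: [-27.3, -0.8, 33.1]
opening: 0.277
```

```bash
python3 - <<'E'
from h import *
s=ctrl.get_state()
print(s["time"],s["eef_pos"],s["contact_force"],s["opening"])
K,T=cam("wrist",s);I,D=cams.read_camera("wrist");cv2.imwrite("pics/l_w.png",I)
E
```

```text
20.95 [0.4679342  0.00249547 0.078653  ] [-27.32931216  -0.83716335  33.06003779] 0.27662487377451506
```

View pics/l_w.png

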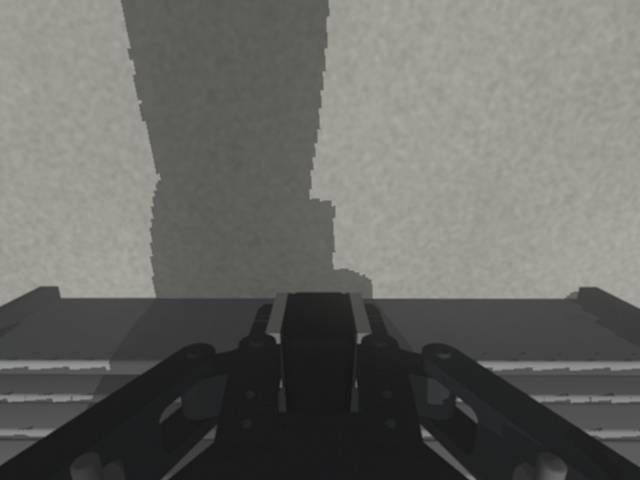

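It's at the stop now (33 N). I'll relieve the force, release, back off and verify.

play_rows(steps=[{"tx": 0.1,"ty": -0.5,"tz": 0,"ax": 0,"ay": 0,"az": 0,"claw": 1.5},{"tx": 0.1,"ty": -0.5,"tz": 0,"ax": 0,"ay": 0,"az": 0,"claw": 3},{"tx": 0.1,"ty": -0.5,"tz": 0,"ax": 0,"ay": 0,"az": 0,"claw": 5},{"tx": 0.1,"ty": -0.5,"tz": 0,"ax": 0,"ay": 0,"az": 0,"claw": 7},{"tx": 0,"ty": -0.5,"tz": 0,"ax": 0,"ay": 0,"az": 0,"claw": 8.5},{"tx": -0.5,"ty": -2,"tz": 0,"ax": 0,"ay": 0,"az": 0,"claw": 8.5},{"tx": -1,"ty": -5,"tz": 0,"ax": 0,"ay": 0,"az": 0,"claw": 8.5},{"tx": -1,"ty": -8.5,"tz": 0,"ax": 0,"ay": 0,"az": 0,"claw": 8.5},{"tx": -1,"ty": -12,"tz": 0,"ax": 0,"ay": 0,"az": 0,"claw": 8.5},{"tx": -1,"ty": -15,"tz": 0,"ax": 0,"ay": 0,"az": 0,"claw": 8.5}])

```text
time: 21.83
eef_pos: [0.461, 0.0035, 0.226]
tcp_rot: [0.707, -0.028, 0.029, -0.707]
contact_force: [-0.1, -0.5, 0.2]
opening: 0.997
```

play_rows(steps=[{"tx": 0,"ty": 0,"tz": -3,"ax": 0,"ay": 0,"az": 0,"claw": 8.5},{"tx": 0,"ty": 0,"tz": -7,"ax": 0,"ay": 0,"az": 0,"claw": 8.5},{"tx": 0,"ty": 0,"tz": -11,"ax": 0,"ay": 0,"az": 0,"claw": 8.5},{"tx": 0,"ty": 0,"tz": -15,"ax": 0,"ay": 0,"az": 0,"claw": 8.5},{"tx": 0,"ty": 0,"tz": -19,"ax": 0,"ay": 0,"az": 0,"claw": 8.5},{"tx": 0,"ty": 0,"tz": -23,"ax": 0,"ay": 0,"az": 0,"claw": 8.5},{"tx": 0,"ty": 0,"tz": -27,"ax": 0,"ay": 0,"az": 0,"claw": 8.5},{"tx": 0,"ty": 0,"tz": -30,"ax": 0,"ay": 0,"az": 0,"claw": 8.5},{"tx": 0,"ty": 0,"tz": -30,"ax": 0,"ay": 0,"az": 0,"claw": 8.5}])

```text
time: 22.58
eef_pos: [0.4358, -0.3007, 0.2237]
tcp_rot: [0.707, -0.03, 0.031, -0.706]
contact_force: [-0.3, 0.4, 0.3]
opening: 0.997
```

```bash
python3 - <<'E'
from h import *
s=ctrl.get_state()
print(s["time"],s["eef_pos"],s["contact_force"],s["opening"])
I0=np.load("a_top.npz")["I"];D0=np.load("a_top.npz")["D"]
K,T=cam("top");I,D=cams.read_camera("top");np.savez("m_top.npz",I=I,D=D,K=K,T=T)
cv2.imwrite("pics/m_top.png",I)
J=np.hstack([I0[100:270,235:425],I[100:270,235:425]]);cv2.imwrite("pics/m_cmp.png",cv2.resize(J,None,fx=2.1,fy=3,interpolation=cv2.INTER_CUBIC))
for im,Dd in((I0,D0),(I,D)):
    m=np.zeros(im.shape[:2],np.uint8);m[220:265,305:340]=(im[220:265,305:340].max(-1)<35);v,u=np.nonzero(m)
    print("pull px",m.sum(),u.mean(),v.mean(),v.min(),v.max(),"depth",np.median(Dd[m>0]))
K,T=cam("scene");I,D=cams.read_camera("scene");cv2.imwrite("pics/m_scene.png",I)
E
```

```text
22.5833 [ 0.43581778 -0.30070901  0.22371555] [-0.28765052  0.41990512  0.27415372] 0.9971245316819558
pull px 220 322.6136363636364 243.51818181818183 233 254 depth 1.3553536
pull px 212 322.4669811320755 245.31603773584905 235 256 depth 1.3665427
```

View pics/m_cmp.png

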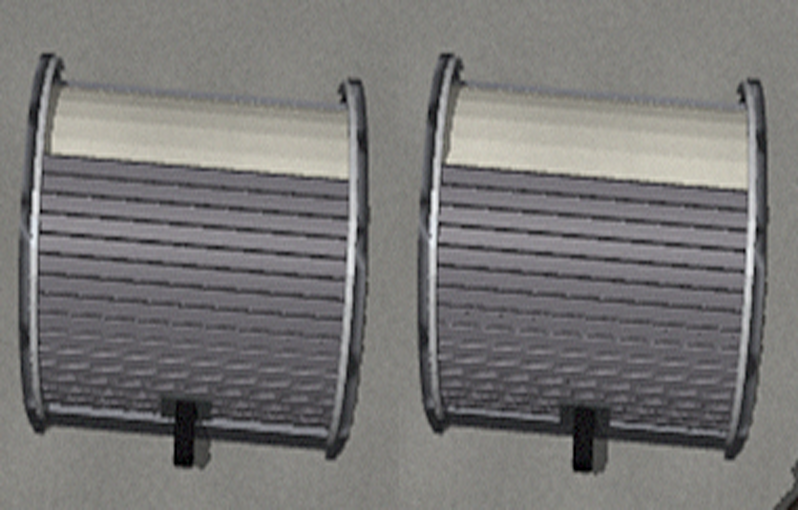

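View pics/m_top.png

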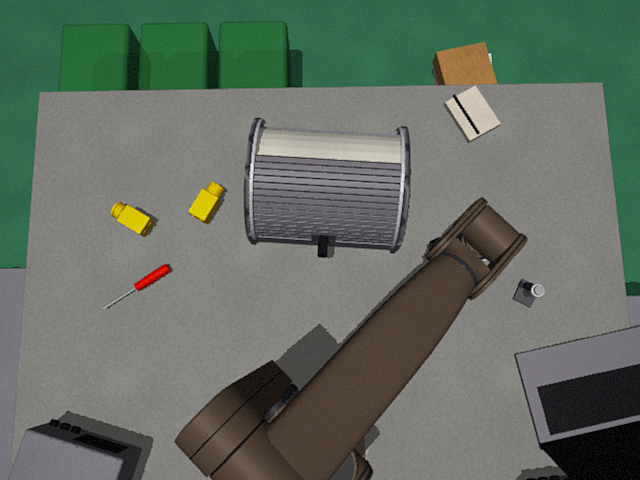

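```bash
python3 - <<'E'
from h import *
P=[]
I0=np.load("a_top.npz")["I"].astype(int);I=np.load("m_top.npz")["I"].astype(int)
for im in(I0,I):
    r=(im[...,2]>130)&(im[...,1]<60)&(im[...,0]<60);v,u=np.nonzero(r);print("driver",len(u),u.mean().round(1),v.mean().round(1))
E
```

```text
driver 301 151.1 277.0
driver 309 151.5 276.7
```

View pics/m_scene.png

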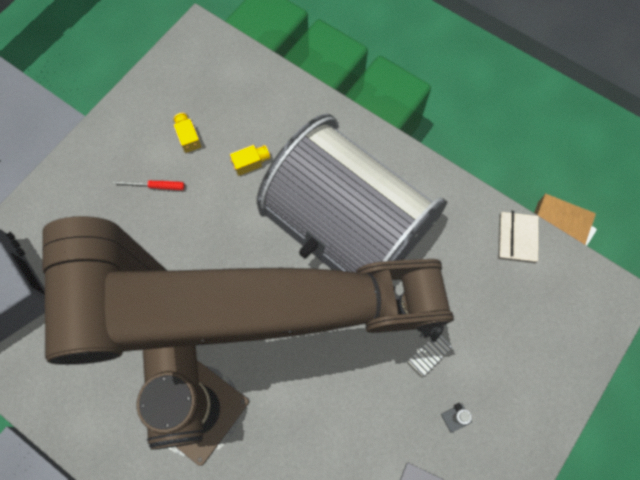

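The shutter is closed below its starting position, because it began slightly ajar. The driver, finned module, post and yellow look-alikes are where they were. Handing in.

```bash
python3 -c "
from plant import ctrl
print(ctrl.sign_off())"
```

```text
the job is handed in; nothing more can be done
None
```

The detector is put away on the mat with the shutter closed over it, and I handed the job in at about 22.7 s on the robot's clock, well inside the 72 s limit.

- **Opening:** I rolled the shutter open to its stop by the pull, where the arm met about 28 N.
- **Placing:** The detector sits on the mat in the left bay, upright, lengthwise, snout to the back, set down with about 6 N. Before closing, the wrist camera put the detector and mat centres about 1 mm apart. The mat measured about 123 mm long instead of 120, so allow a few mm on that.
- **Closing:** I rolled the shutter closed to its stop, where the arm read 27 N in x and 33 N in z. The pull ended about 2 px lower in the top view than at the start, so the shutter appears to have been slightly ajar before. Closing therefore went a little past where I had expected the stop.
- **Other things:** The driver is within 0.5 px of where it started. The post, the finned module (partly hidden by the arm) and the yellow look-alikes look unmoved. The stored module looked undisturbed in the last wrist view before closing, but I did not measure it.
- **At hand-in:** The arm was clear of everything, with force readings near zero.

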